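Make up the two kit trays from stock

ROBOT

A 7-joint arm with a two-finger parallel gripper is mounted at the origin on a cart in front of the work surface, level with it; the furniture and walls round the work are solid. World frame = base frame: x ahead of the robot, y to its left, z up, the work surface at z = 0. Lengths are in m, angles in rad, forces in N, time in s.
With the tool pointing down it reaches from about 0.425 to 0.875 m from the base axis. Payload 4.7 kg.
Tool frame: the origin (TCP) lies midway between the tips of the shut fingers; the grasp point (between the pads) lies 19 mm behind it; y points along the fingers, z is the direction in which the jaws open and shut, and the axes are right-handed (so a half turn about y gives the same grasp; the last joint's range is limited). The gripper opens to 87 mm and grips with 3 to 60 N. Pads are 19 mm wide; open, the fingers measure 117 mm over their backs; the gripper's body (75 mm by 190 mm) begins 51 mm behind the grasp point.
Start: joints at [1.136, 0.321, -0.07, 1.45, 0.023, 1.371, -0.057], TCP at [0.282, -0.586, 0.223] pointing down, gripper open.
Joint ranges: [-2.86, 2.86], [-0.3, 2.09], [-1.38, 1.24], [0.06, 2.45], [-1.56, 4.7], [0.09, 2.05], [-2.69, 2.69]. Speed limits (rad/s): [2.57, 2.57, 3.14, 3.14, 3.14, 3.14, 3.14].

INTERFACE

Orientations are given as a rotation vector (axis times angle).
In Python, from bench import ctrl gives the robot as it stands.
- The arm moves only by the tool play_rows, never from a script. Its arguments are lists of equal length, an entry for each row: "translation": the shift along the tool's x, y, z in mm, a list of three; "turn": the turn, a rotation vector about the tool's x, y, z in rad, a list of three; "fingers": the opening, from -1 (shut) to 1 (fully open), so that 0 is half open. In form: {"translation": [[dx, dy, dz], ...], "turn": [[wx, wy, wz], ...], "fingers": [fingers, ...]}. A call has exactly 10 rows; each row shifts and turns the commanded pose from where the row before left it, along the tool's axes as they then stand; what a row does not reach is not made up. A row lasts 1/12 s, in which the tool goes at most 41.7 mm and 7.16 degrees, less where a joint would pass 70% of its speed; a pose out of reach is approached as far as the arm can. A call with a gripper value outside its range is refused whole. The fingers move at their own pace and stop on an object; "grip_force" is the grip in N (left out, the last holds). Time passes only in rows, so rows that do not move let the fingers close, or fill a call up. It gives the time, the measured TCP pose, the force and the opening at its end, in the units of the state.
- ctrl.get_state(): the state, without advancing time (a new reading comes with each control period).
- ctrl.get_image(name): name is "scene" or "top"; returns the picture (480x640x3 uint8, blue, green, red); there is no depth.
- ctrl.camera_info(name): a dict with "camera_matrix" (3x3 intrinsics, pixels), "R" (3x3) and "t" (3): a world point X has camera coordinates R X + t. Camera axes: x right, y down, z forward; pixel columns grow to the right and rows downward; lengths in m; the calibration is good to about 2 mm. A picture is of the moment at which its call begins. camera_info takes no time and is no camera call.
- ctrl.close_job(): hands the job in, once; it reports no verdict.
The state is a dict: "time": time; "joint_positions": joint angles; "qd": joint speeds; "joint_torque": joint torques, N m; "position": TCP position; "tool_rot": TCP orientation; "ft_force": force on the tool from outside, world axes, zero at the start; "torque": the same for the moment, N m; "grip_width": opening from 0.0 (shut) to 1.0 (fully open).
Only numpy, scipy, OpenCV 4.12 (cv2) and the standard library are available. Lean on these libraries where they do the work, as an engineer would, in place of code of your own. Each camera call takes 0.05 s, during which the arm holds its last target.

TASK

Make up the two kits: in the yellow tray, lay the white and blue box flat in the wide compartment and stand the green-capped vial and the brown dropper bottle upright, one in each small well. In the blue tray, lay the white and magenta box flat in the wide compartment and stand the hand stamp in either small well. Use the things standing between the two trays and just beyond the left-hand one, not the like ones over by the clipboard and cool box; do not knock over any of the standing things, and leave the nearby teal box and black tape roll where they are.

Things in the scene. Friction and masses are not known exactly. Their poses are not given: they have to be found in the camera images.
- yellow_tray: yellow kit tray, 165 (x) x 121 (y) mm, fixed; all walls 11 mm high over the table, 3 mm thick; floor 3 mm thick. Origin: centre of its underside, z up. Wide compartment 98 mm (x) by 115 mm (y) inside, centred at x = -30.5 mm, y = 0; on the +x side two small, nearly square wells, 58 mm (x) by 56 mm (y) inside, centred at x = +50.5 mm, y = +29.5 and -29.5 mm
- blue_tray: blue kit tray, of the same shape: 165 (x) x 121 (y) mm, fixed; all walls 11 mm high over the table, 3 mm thick; floor 3 mm thick. Origin: centre of its underside, z up. Wide compartment 98 mm (x) by 115 mm (y) inside, centred at x = -30.5 mm, y = 0; on the +x side two small, nearly square wells, 58 mm (x) by 56 mm (y) inside, centred at x = +50.5 mm, y = +29.5 and -29.5 mm
- blue_box: white and blue card box, 46 mm (its x) by 75 mm (its y) and 33 mm high, 70 g, lying flat; origin: centre of its underside, z up; grip it across the 46 mm
- magenta_box: white and magenta (dark pink) card box, 46 mm (its x) by 75 mm (its y) and 33 mm high, 70 g, lying flat; origin: centre of its underside, z up; grip it across the 46 mm; not the like one at the far right by the cool box
- vial: small clear glass vial with a green cap and green-banded label, standing on its base; 21 mm diameter, 55 mm high, 20 g; origin: centre of its underside, z up
- dropper_bottle: brown glass dropper bottle with a black rubber bulb, standing; body 33 mm diameter up to 60 mm, then narrowing, 102 mm high in all, 70 g; not the like one by the cool box; origin: centre of its underside, z up; grip it round the body
- stamp: hand stamp standing on its rubber; brown wooden foot 27 mm (its x) by 46 mm (its y), 16 mm high, black round handle, at most 26 mm across, rising from the middle of the foot to 74 mm; 60 g; not the like one behind the clipboard; origin: centre of its underside, z up; grip it by the handle
- paper_carton: tall open cardboard carton with packing flaps at the back of the table, always in the same place, an obstacle to keep clear of: its walls span x -122 to 178 mm and y -75 to 205 mm in its frame; the walls at x = -122 and y = -75 mm are 175 mm high, the other two 295 mm; origin on the table, z up
- teal_box: white and teal-green card box, 38 mm (x) by 110 mm (y), 50 mm high; beyond the right-hand tray, in front of the paper carton's right corner; stays there; origin: centre of its underside
- black_tape: small black roll of tape lying flat, 62 mm across, 19 mm high, just beyond the teal box; not needed, stays there; origin: centre of its underside

How it is judged:
By the outcome, as a careful person would: the job done as asked, in the order asked, and still so for the second after the job is handed in, with the robot touching nothing.
It also fails if it takes over 131 s, if anything falls off the work surface, if the arm or the gripper's body presses on something with over 40 N, if the wrist force passes 120 N, or if a joint passes its speed limit or range.

## Working session

There is one attempt and no reset: what is moved stays moved. The work goes in short steps, Python scripts to look and compute and a tool call to move; the robot and the scene stay as the last step left them, time stands still between calls to the robot, and variables do not carry over. Pictures are saved under pics/ and viewed, and the job is handed in when it is done.

Besides the shell and the picture viewer there is one more tool, called after "Request:" in YAML: its name, and indented under it one key for each argument. play_rows: Moves the arm, as the interface text tells. Its arguments: {"type":"object","properties":{"translation":{"type":"array"},"turn":{"type":"array"},"fingers":{"type":"array"},"grip_force":{"type":"number"}},"required":["translation","turn","fingers"]}

```bash
mkdir -p pics; ls; python3 - <<'E'
from bench import ctrl
import cv2
print(ctrl.get_state())
for n in("scene","top"):
    cv2.imwrite(f"pics/{n}0.png",ctrl.get_image(n)); print(ctrl.camera_info(n))
E
```

```text
pics
{'time': 0.0, 'joint_positions': array([ 1.13610187,  0.32179527, -0.07007703,  1.45165094,  0.02256553,
        1.37081374, -0.05688566]), 'qd': array([-0.00166828,  0.00093056, -0.00058561, -0.00047717, -0.00097998,
       -0.00108482, -0.00058865]), 'joint_torque': array([ 1.23950493e-03, -4.91287851e+01, -4.03015343e-01, -3.12522840e+01,
       -6.39176066e-02,  4.36769729e-02,  1.66521213e-04]), 'position': array([ 0.28174503, -0.58515442,  0.22149154]), 'tool_rot': array([-0.45075825,  1.97447815, -1.97080044]), 'ft_force': array([-0.65932238, -1.07297324, -0.01556221]), 'torque': array([-0.00441342,  0.02211707, -0.02644057]), 'grip_width': 0.9995780859323683}
{'camera_matrix': array([[625.13548246,   0.        , 315.12893507],
       [  0.        , 625.13548246, 231.23694287],
       [  0.        ,   0.        ,   1.        ]]), 'R': array([[-0.54276298, -0.83960948, -0.02154695],
       [-0.53716234,  0.36674004, -0.75957776],
       [ 0.64565081, -0.40069647, -0.65005951]]), 't': array([0.24562032, 0.35843368, 0.84311149])}
{'camera_matrix': array([[595.64583447,   0.        , 321.0414678 ],
       [  0.        , 595.64583447, 229.03907216],
       [  0.        ,   0.        ,   1.        ]]), 'R': array([[ 0.02949928, -0.99935835,  0.02031475],
       [-0.99217935, -0.03174128, -0.12071718],
       [ 0.12128454, -0.0165948 , -0.99247905]]), 't': array([-0.08773574,  0.57479516,  1.22800038])}
```

View pics/scene0.png

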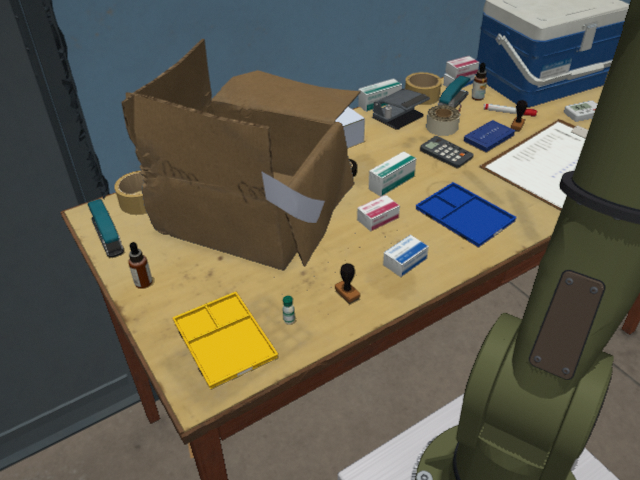

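View pics/top0.png

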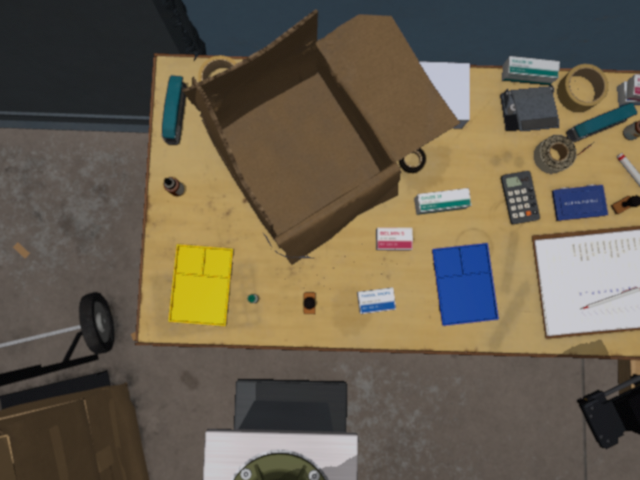

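```bash
python3 - <<'E'
import cv2
a=cv2.imread("pics/top0.png");s=cv2.imread("pics/scene0.png")
cv2.imwrite("pics/c1.png",cv2.resize(a[160:340,150:330],(720,720),interpolation=cv2.INTER_CUBIC)[:600])
cv2.imwrite("pics/c1b.png",cv2.resize(a[230:330,160:330],None,fx=4.7,fy=4.7,interpolation=cv2.INTER_CUBIC))
cv2.imwrite("pics/c2.png",cv2.resize(a[180:330,340:505],None,fx=4,fy=4,interpolation=cv2.INTER_CUBIC))
cv2.imwrite("pics/c3.png",cv2.resize(s[230:390,120:280],None,fx=3.7,fy=3.7,interpolation=cv2.INTER_CUBIC))
cv2.imwrite("pics/c4.png",cv2.resize(s[150:310,270:430],None,fx=3.7,fy=3.7,interpolation=cv2.INTER_CUBIC))
E
```

```text
(no output)
```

View pics/c1.png

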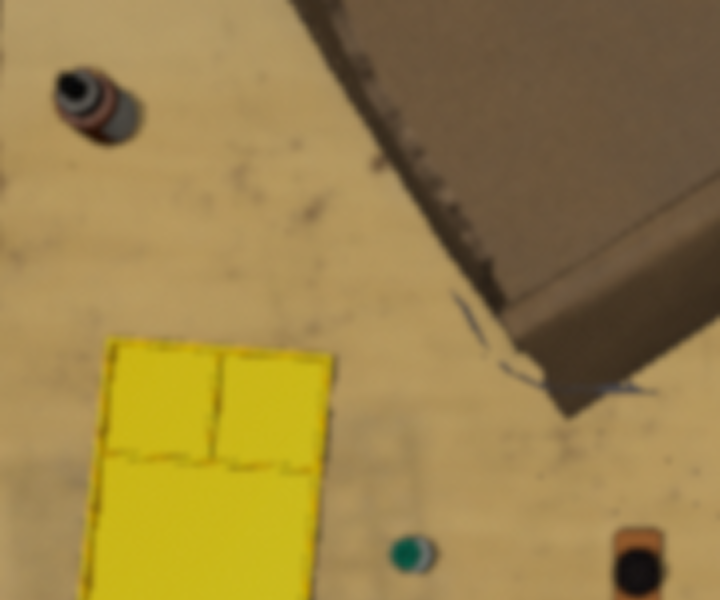

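View pics/c1b.png

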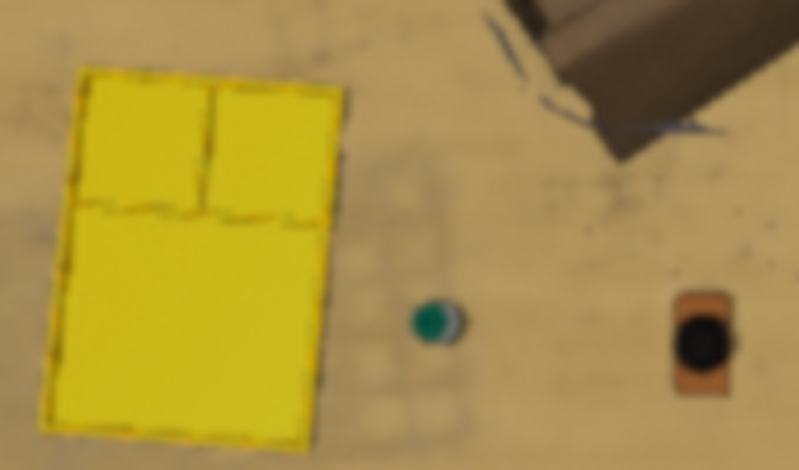

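View pics/c2.png

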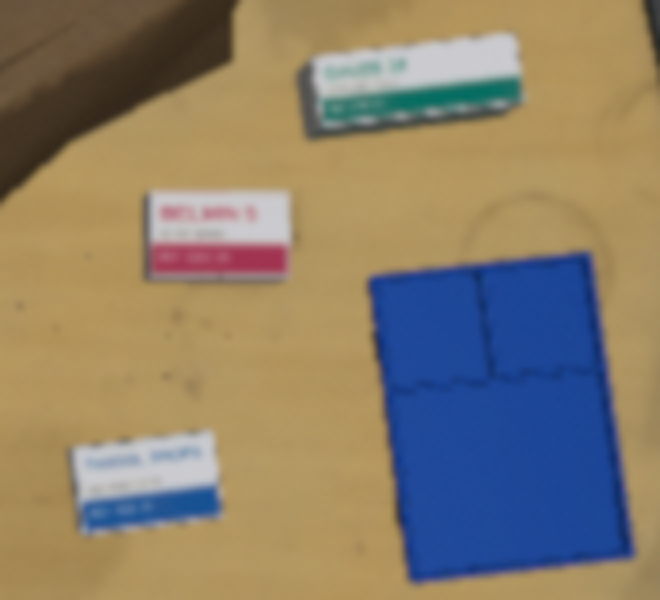

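View pics/c3.png

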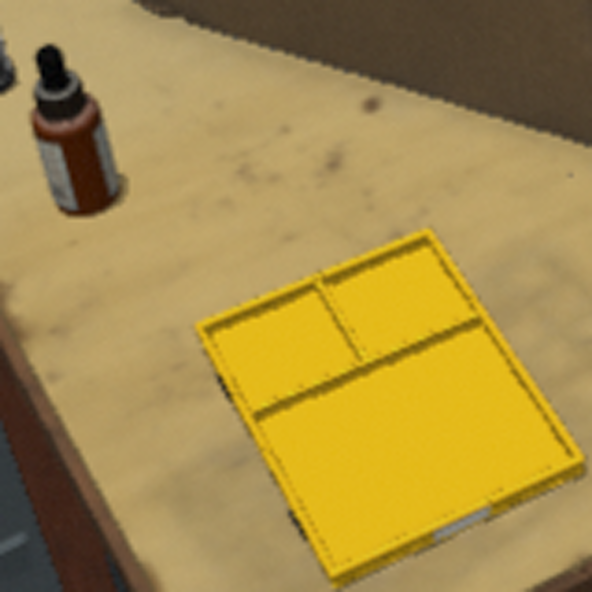

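View pics/c4.png

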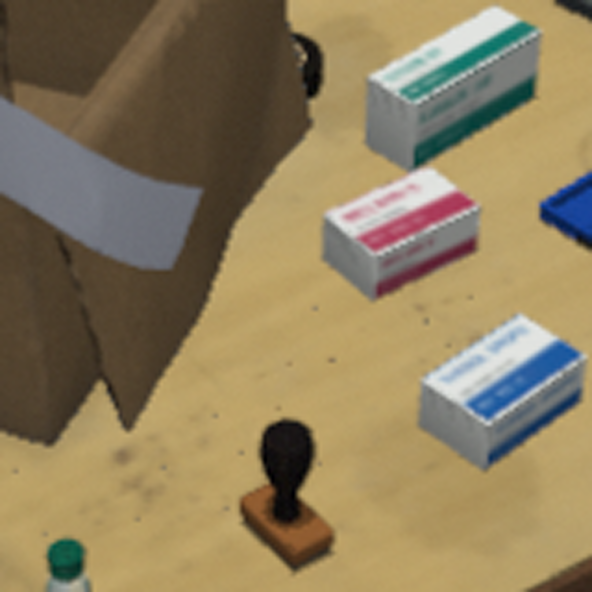

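```bash
cat > h.py <<'E'
import numpy as np
from bench import ctrl
from scipy.optimize import least_squares
from scipy.spatial.transform import Rotation as Ro
CI={n:ctrl.camera_info(n) for n in("scene","top")}
def proj(n,X):
    c=CI[n];p=(np.atleast_2d(X)@c['R'].T+c['t'])@c['camera_matrix'].T
    return p[:,:2]/p[:,2:]
def back(n,uv,z):
    c=CI[n];d=c['R'].T@np.linalg.solve(c['camera_matrix'],[*uv,1]);o=-c['R'].T@c['t']
    return o+d*(z-o[2])/d[2]
def un(U,org,f): return (np.array(U,float)+.5)/f-.5+np.array(org)
def fit(obs,g):
    # obs: list (cam, local Nx3, uv Nx2)
    def r(p):
        c,s=np.cos(p[2]),np.sin(p[2]);M=np.array([[c,-s,0],[s,c,0],[0,0,1]])
        return np.concatenate([(proj(n,np.array(L)@M.T+[p[0],p[1],0])-uv).ravel() for n,L,uv in obs])
    q=least_squares(r,g,loss='soft_l1')
    return q.x,np.round(r(q.x).reshape(-1,2),1).tolist()
def rect(a,b,z): # order: image TL,TR,BR,BL in top = (+x,+y),(+x,-y),(-x,-y),(-x,+y)
    return [[a/2,b/2,z],[a/2,-b/2,z],[-a/2,-b/2,z],[-a/2,b/2,z]]
E
python3 - <<'E'
from h import *
c1=lambda U:un(U,(150,160),4); c1b=lambda U:un(U,(160,230),4.7); c2=lambda U:un(U,(340,180),4); c3=lambda U:un(U,(120,230),3.7); c4=lambda U:un(U,(270,150),3.7)
Y=rect(.165,.121,.011);B=rect(.046,.075,.033)
P=lambda k,*a:print(k,*a)
uy=c1b([(80,68),(345,87),(310,452),(40,432)]);us=c3([(200,325),(430,230),(583,462),(335,577)])
for k,o in {'y':[('top',Y,uy),('scene',Y,us)],'yt':[('top',Y,uy)],'ys':[('scene',Y,us)],
 'b':[('top',Y,c2([(369,277),(590,253),(634,555),(413,581)])),],
 'bb':[('top',B,c2([(74,449),(213,431),(221,514),(83,533)])),('scene',B,c4([(423,383),(520,316),(586,360),(487,417)]))],
 'mb':[('top',B,c2([(150,192),(290,191),(289,277),(152,279)])),('scene',B,c4([(324,227),(427,170),(480,209),(375,250)]))],
 }.items():
    print(k,*[np.round(v,4) if i==0 else v for i,v in enumerate(fit(o,[.6,0,0]))])
P('vial',back('top',c1b((431,321)),.055),back('top',c1((405,553)),.055),back('scene',c4((66,551)),.055))
P('drop',back('top',c1((72,87)),.100),back('scene',c3((49,52)),.099))
P('stamp',back('top',c1b((703,343)),.066),back('scene',c4((287,447)),.062),[np.round(back('top',c1b(q),.016),4) for q in((676,290),(732,290),(731,394),(676,394))])
C=CI['top'];print(-C['R'].T@C['t'])
E
```

```text
y [ 0.4521  0.1829 -0.0489] [[-0.4, 0.2], [-0.5, 0.6], [-0.6, 0.5], [-0.3, 0.3], [-0.7, -0.5], [0.5, -0.9], [1.3, -1.2], [-0.3, -0.4]]
yt [ 0.4529  0.182  -0.0467] [[-0.0, -0.2], [-0.1, 0.2], [-0.0, 0.0], [0.2, -0.1]]
ys [ 0.4509  0.1838 -0.052 ] [[-0.8, 0.1], [0.6, -0.3], [1.1, -0.4], [-0.7, 0.4]]
b [ 0.4724 -0.3834  0.1445] [[0.1, -0.3], [-0.1, -0.5], [0.3, 0.3], [-0.3, 0.4]]
bb [ 0.4306 -0.1904  0.1481] [[-0.9, -0.4], [-0.4, -0.1], [0.5, 1.0], [-0.4, 0.5], [-0.6, -1.7], [0.2, -1.4], [0.6, -1.6], [0.3, 1.5]]
mb [ 0.5626 -0.2262  0.0356] [[-0.7, 0.0], [-0.6, 0.2], [0.1, 0.2], [-0.8, -0.2], [-0.1, -4.0], [0.5, -1.8], [0.6, -1.4], [0.3, 1.3]]
vial [0.42777099 0.06935711 0.055     ] [0.42780433 0.07024833 0.055     ] [0.42656468 0.07093298 0.055     ]
drop [0.65648349 0.24400781 0.1       ] [0.65619682 0.24871866 0.099     ]
stamp [ 0.42175239 -0.04980266  0.066     ] [ 0.41978573 -0.04719522  0.062     ] [array([ 0.4451, -0.0369,  0.016 ]), array([ 0.4458, -0.0622,  0.016 ]), array([ 0.3992, -0.0632,  0.016 ]), array([ 0.3985, -0.0384,  0.016 ])]
[ 0.42395057 -0.04905628  1.28993463]
```

```bash
python3 - <<'E'
from h import *
np.set_printoptions(precision=3,suppress=True)
print('base corners',[back('scene',q,0) for q in((284,268),(152,208),(304,265),(325,225))])
for q in((293,260),(190,85),(400,190),(397,170),(455,115),(250,187)): print(q,back('top',q,0),back('top',q,.175),back('top',q,.295))
s=ctrl.get_state();print(Ro.from_rotvec(s['tool_rot']).as_matrix())
# tray targets
for n,(x,y,a) in dict(y=(.4525,.1825,-.048),b=(.4724,-.3834,.1445)).items():
    M=np.array([[np.cos(a),-np.sin(a)],[np.sin(a),np.cos(a)]])
    for l in((-.0305,0),(.0505,.0295),(.0505,-.0295)): p=M@l+[x,y];print(n,l,p,np.hypot(*p))
# overlay checks
E
```

```text
base corners [array([ 0.545,  0.011, -0.   ]), array([0.863, 0.151, 0.   ]), array([ 0.53 , -0.025,  0.   ]), array([ 0.607, -0.124,  0.   ])]
(293, 260) [ 0.512 -0.012  0.   ] [ 0.5   -0.017  0.175] [ 0.492 -0.02   0.295]
(190, 85) [0.897 0.232 0.   ] [0.833 0.194 0.175] [0.789 0.168 0.295]
(400, 190) [ 0.674 -0.242  0.   ] [ 0.64  -0.216  0.175] [ 0.617 -0.198  0.295]
(397, 170) [ 0.719 -0.235  0.   ] [ 0.679 -0.21   0.175] [ 0.651 -0.192  0.295]
(455, 115) [ 0.849 -0.364  0.   ] [ 0.791 -0.321  0.175] [ 0.752 -0.292  0.295]
(250, 187) [0.67  0.088 0.   ] [0.636 0.069 0.175] [0.613 0.057 0.295]
[[-0.901 -0.001  0.434]
 [-0.434  0.002 -0.901]
 [ 0.    -1.    -0.002]]
y (-0.0305, 0) [0.422 0.184] 0.46038700764100043
y (0.0505, 0.0295) [0.504 0.21 ] 0.546154306699462
y (0.0505, -0.0295) [0.502 0.151] 0.5236528949092207
b (-0.0305, 0) [ 0.442 -0.388] 0.5881659838395954
b (0.0505, 0.0295) [ 0.518 -0.347] 0.6235531973221463
b (0.0505, -0.0295) [ 0.527 -0.405] 0.6645413287962719
```

```bash
python3 - <<'E'
import cv2
a=cv2.imread("pics/top0.png");s=cv2.imread("pics/scene0.png")
cv2.imwrite("pics/d1.png",cv2.resize(a[5:270,180:470],None,fx=2.2,fy=2.2,interpolation=cv2.INTER_CUBIC))
cv2.imwrite("pics/d2.png",cv2.resize(s[30:280,110:370],None,fx=2.3,fy=2.3,interpolation=cv2.INTER_CUBIC))
E
```

```text
(no output)
```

View pics/d1.png

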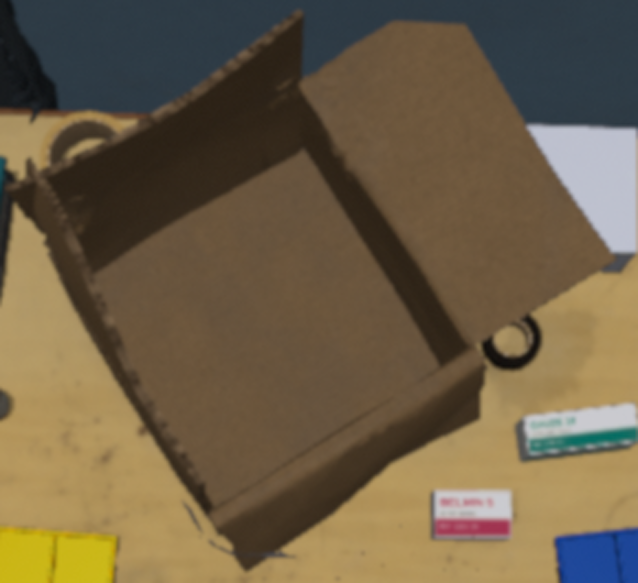

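View pics/d2.png

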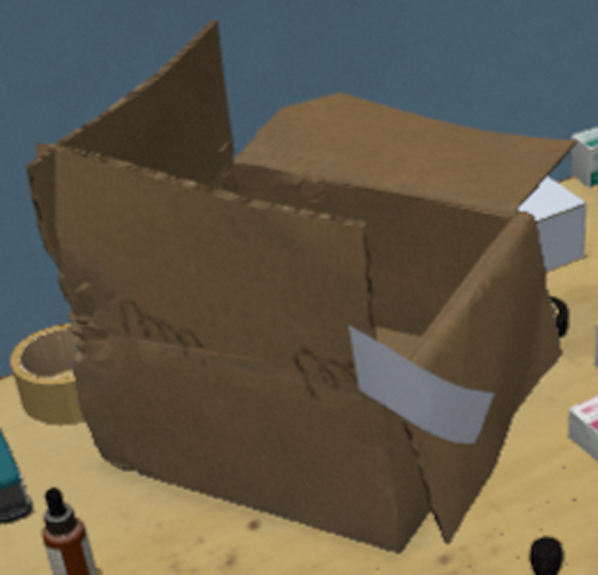

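```bash
cat >> h.py <<'E'
def tri(us,ut):
    r=lambda X:np.concatenate([(proj('scene',X)-us).ravel(),(proj('top',X)-ut).ravel()])
    q=least_squares(r,[.5,0,.1]);return np.round(q.x,3),np.round(r(q.x),1)
E
python3 - <<'E'
from h import *
d1=lambda U:un(U,(180,5),2.2); d2=lambda U:un(U,(110,30),2.3)
print('flap tip',tri(d2((445,540)),d1((247,568))))
print('flap other',tri(d2((558,358)),d1((480,420))))
print('wall top R',tri(d2((530,213)),d1((482,355))))
print('wall top F',tri(d2((415,355)),d1((215,515))))
print('tall FL top front',tri(d2((364,222)),d1((212,515))))
print('tall FL top back',tri(d2((60,148)),d1((20,185))))
print('floor',[back('top',d1(q),0.005) for q in((95,272),(300,150),(440,365),(215,510))])
E
```

```text
flap tip (array([ 0.505, -0.01 ,  0.029]), array([ 0.6,  0. , -0.6, -0.4]))
flap other (array([ 0.658, -0.232,  0.024]), array([ 1.2,  0. , -1. , -0.7]))
wall top R (array([ 0.686, -0.214,  0.172]), array([-0.6, -0. ,  0.4,  0.3]))
wall top F (array([0.531, 0.004, 0.203]), array([-4.8, -0.2,  4.3,  3. ]))
tall FL top front (array([0.53 , 0.017, 0.319]), array([ 6.4,  0.4, -5.6, -3.8]))
tall FL top back (array([0.772, 0.16 , 0.314]), array([-3.7, -0.5,  3.2,  1.7]))
floor [array([0.79822715, 0.15303753, 0.005     ]), array([ 0.93352007, -0.04901471,  0.005     ]), array([ 0.71474045, -0.19603635,  0.005     ]), array([0.56157445, 0.02339942, 0.005     ])]
```

```bash
cat >> h.py <<'E'
def Rt(b): # tool down, jaw bearing b
    z=np.array([np.cos(b),np.sin(b),0]);y=np.array([0,0,-1.]);return np.stack([np.cross(y,z),y,z],1)
def plan(pos,b):
    s=ctrl.get_state();R=Ro.from_rotvec(s['tool_rot']).as_matrix();p=s['position']
    bc=np.arctan2(R[1,2],R[0,2])
    bs=[b+k*np.pi for k in(-2,-1,0,1,2)];b=min(bs,key=lambda v:abs(v-bc))
    w=Ro.from_matrix(R.T@Rt(b)).as_rotvec()
    print('t',round(s['time'],2),'p',np.round(p*1000,1),'jawdeg',round(np.degrees(bc),1),'tilt',np.round(R[2,[0,2]],4),'grip',round(s['grip_width']*87,1),'F',np.round(s['ft_force'],1),'q',np.round(s['joint_positions'],2))
    d=(np.array(pos)-p)*1000
    print('  turn',np.round(w,3),'| shift after turn',np.round(Rt(b).T@d,1),'| shift now',np.round(R.T@d,1),'world',np.round(d,1))
E
python3 -c "
from h import *
plan((.4306,-.1904,.15),.148)"
```

```text
t 0.1 p [ 281.8 -585.2  221.6] jawdeg -64.3 tilt [ 0.0001 -0.0017] grip 87.2 F [0.7 1.4 0.2] q [ 1.14  0.32 -0.07  1.45  0.02  1.37 -0.06]
  turn [ 2.00e-03 -1.27e+00 -1.00e-03] | shift after turn [-368.5   71.6  205.4] | shift now [-305.4   72.  -291. ] world [148.8 394.8 -71.6]
```

Request:
play_rows:
  translation:
    - [0,0,0]
    - [0,0,0]
    - [0,0,0]
    - [0,0,0]
    - [0,0,0]
    - [0,0,0]
    - [0,0,0]
    - [0,0,0]
    - [0,0,0]
    - [0,0,0]
  turn:
    - [0,-0.12,0]
    - [0,-0.12,0]
    - [0,-0.12,0]
    - [0,-0.12,0]
    - [0,-0.12,0]
    - [0,-0.12,0]
    - [0,-0.12,0]
    - [0,-0.12,0]
    - [0,-0.12,0]
    - [0,-0.12,0]
  fingers: [1,1,1,1,1,1,1,1,1,1]
  grip_force: 20

```text
time: 0.93
position: [0.2818, -0.5854, 0.2219]
tool_rot: [-1.247, 1.148, -1.146]
ft_force: [-0.9, -0.1, 0.0]
grip_width: 0.997
```

```bash
python3 -c "
from h import *
plan((.4306,-.1904,.15),.148)"
```

```text
t 0.93 p [ 281.8 -585.4  221.9] jawdeg 4.8 tilt [-0.001  -0.0004] grip 86.8 F [-0.9 -0.1  0. ] q [ 1.26  0.33 -0.23  1.45  0.07  1.37  1.11]
  turn [ 0.    -0.064 -0.001] | shift after turn [-368.7   71.9  205.4] | shift now [-381.    72.2  181.4] world [148.8 395.  -71.9]
```

Request:
play_rows:
  translation:
    - [0,0,0]
    - [-33,0,18]
    - [-34,0,19]
    - [-34,0,19]
    - [-34,0,19]
    - [-34,0,19]
    - [-34,0,19]
    - [-34,0,19]
    - [-34,0,19]
    - [-33,0,18]
  turn:
    - [0,-0.07,0]
    - [0,0,0]
    - [0,0,0]
    - [0,0,0]
    - [0,0,0]
    - [0,0,0]
    - [0,0,0]
    - [0,0,0]
    - [0,0,0]
    - [0,0,0]
  fingers: [1,1,1,1,1,1,1,1,1,1]

```text
time: 1.77
position: [0.4045, -0.2578, 0.2223]
tool_rot: [-1.276, 1.1, -1.099]
ft_force: [0.6, -1.0, 0.2]
grip_width: 1.001
```

```bash
python3 -c "
from h import *
import cv2
plan((.4306,-.1904,.15),.148)
cv2.imwrite('pics/s1.png',ctrl.get_image('scene'));cv2.imwrite('pics/t1.png',ctrl.get_image('top')[150:350,280:480].repeat(3,0).repeat(3,1))"
```

```text
t 1.77 p [ 404.5 -257.8  222.3] jawdeg 8.5 tilt [ 0.     -0.0004] grip 87.1 F [ 0.6 -1.   0.2] q [ 1.   -0.03 -0.48  1.84 -0.01  1.32  0.68]
  turn [0. 0. 0.] | shift after turn [-62.9  72.3  35.8] | shift now [-62.8  72.2  35.8] world [ 26.1  67.4 -72.3]
```

View pics/s1.png

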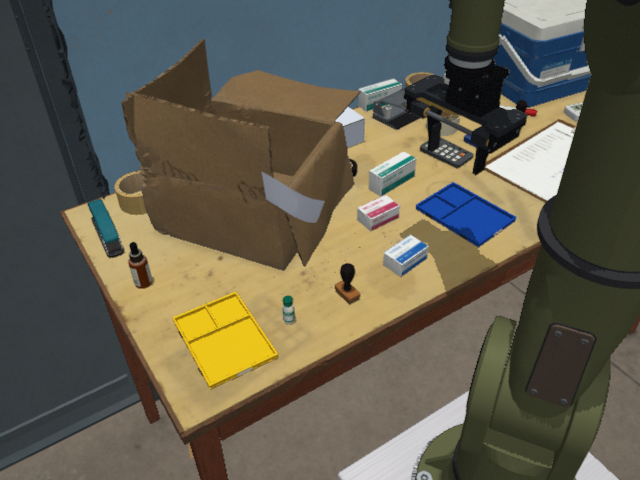

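View pics/t1.png

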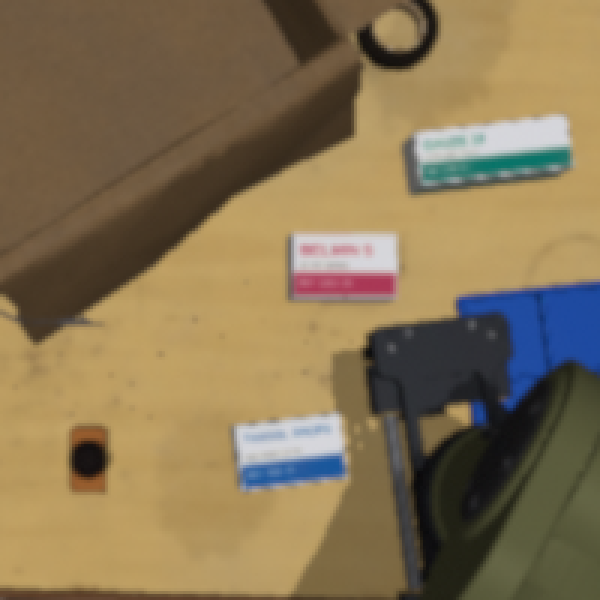

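Request:
play_rows:
  translation:
    - [-13,10,7]
    - [-13,10,7]
    - [-13,10,7]
    - [-12,10,7]
    - [-12,10,8]
    - [0,20,0]
    - [0,20,0]
    - [0,20,0]
    - [0,20,0]
    - [0,20,0]
  turn:
    - [0,0,0]
    - [0,0,0]
    - [0,0,0]
    - [0,0,0]
    - [0,0,0]
    - [0,0,0]
    - [0,0,0]
    - [0,0,0]
    - [0,0,0]
    - [0,0,0]
  fingers: [1,1,1,1,1,1,1,1,1,1]

```text
time: 2.7
position: [0.4302, -0.1928, 0.0714]
tool_rot: [-1.276, 1.1, -1.1]
ft_force: [-0.1, -0.5, -0.4]
grip_width: 0.994
```

```bash
python3 -c "
from h import *
import cv2
plan((.4306,-.1904,.009),.148)
cv2.imwrite('pics/s2.png',ctrl.get_image('scene')[150:310,320:520].repeat(4,0).repeat(4,1)[:600])"
```

```text
t 2.7 p [ 430.2 -192.8   71.4] jawdeg 8.5 tilt [ 0.0001 -0.0004] grip 86.5 F [-0.1 -0.5 -0.4] q [ 0.91  0.11 -0.56  2.04  0.07  1.01  0.45]
  turn [ 0. -0.  0.] | shift after turn [-2.3 62.4  0.7] | shift now [-2.3 62.4  0.7] world [  0.4   2.4 -62.4]
```

View pics/s2.png

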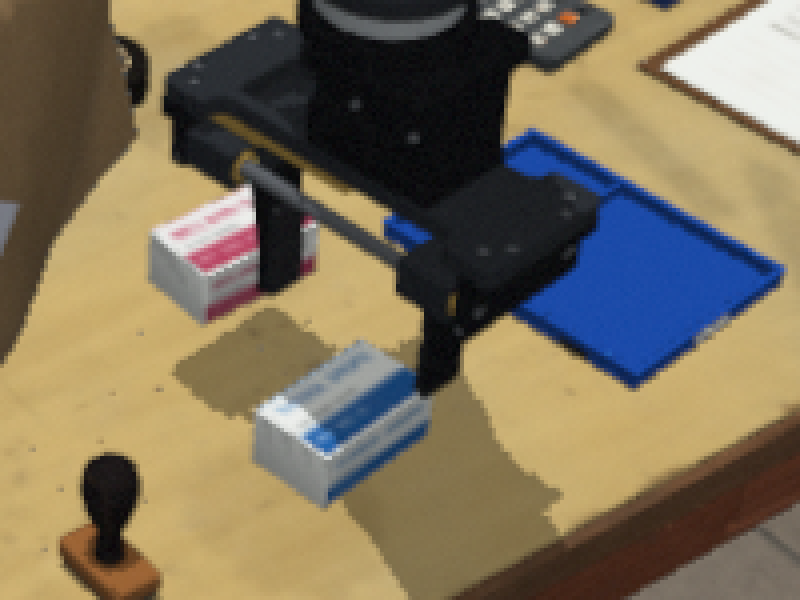

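Request:
play_rows:
  translation:
    - [-2,15,0]
    - [0,15,0]
    - [0,12,0]
    - [0,10,0]
    - [0,6,0]
    - [0,4,0]
    - [0,0,0]
    - [0,0,0]
    - [0,0,0]
    - [0,0,0]
  turn:
    - [0,0,0]
    - [0,0,0]
    - [0,0,0]
    - [0,0,0]
    - [0,0,0]
    - [0,0,0]
    - [0,0,0]
    - [0,0,0]
    - [0,0,0]
    - [0,0,0]
  fingers: [1,1,1,1,1,1,1,-1,-1,-1]
  grip_force: 15

```text
time: 3.58
position: [0.4309, -0.1907, 0.0112]
tool_rot: [-1.275, 1.098, -1.101]
ft_force: [-0.5, -0.6, -0.1]
grip_width: 0.858
```

Request:
play_rows:
  translation:
    - [0,0,0]
    - [0,0,0]
    - [0,0,0]
    - [0,0,0]
    - [0,0,0]
    - [0,0,0]
    - [0,0,0]
    - [0,0,0]
    - [0,0,0]
    - [0,0,0]
  turn:
    - [0,0,0]
    - [0,0,0]
    - [0,0,0]
    - [0,0,0]
    - [0,0,0]
    - [0,0,0]
    - [0,0,0]
    - [0,0,0]
    - [0,0,0]
    - [0,0,0]
  fingers: [-1,-1,-1,-1,-1,-1,-1,-1,-1,-1]

```text
time: 4.42
position: [0.4304, -0.1905, 0.0106]
tool_rot: [-1.276, 1.099, -1.1]
ft_force: [-0.8, 0.6, 2.0]
grip_width: 0.529
```

```bash
python3 -c "
from h import *
plan((.422,.184,.16),-.048)"
```

```text
t 4.42 p [ 430.4 -190.5   10.6] jawdeg 8.5 tilt [0.0002 0.    ] grip 46.1 F [-0.8  0.6  2. ] q [ 0.88  0.21 -0.56  2.09  0.14  0.88  0.39]
  turn [-0.     0.196  0.   ] | shift after turn [-373.7 -149.4  -26.3] | shift now [-371.6 -149.4   46.9] world [ -8.4 374.5 149.4]
```

Request:
play_rows:
  translation:
    - [0,-10,0]
    - [0,-15,0]
    - [0,-15,0]
    - [0,-15,0]
    - [0,-15,0]
    - [0,-15,0]
    - [0,-15,0]
    - [0,-15,0]
    - [0,-15,0]
    - [0,-15,0]
  turn:
    - [0,0,0]
    - [0,0.05,0]
    - [0,0.1,0]
    - [0,0.11,0]
    - [0,0.11,0]
    - [0,0.11,0]
    - [0,0.11,0]
    - [0,0.11,0]
    - [0,0.11,0]
    - [0,0.11,0]
  fingers: [-1,-1,-1,-1,-1,-1,-1,-1,-1,-1]

```text
time: 5.25
position: [0.4301, -0.1901, 0.1567]
tool_rot: [-0.735, 1.754, -1.755]
ft_force: [0.1, 0.2, -1.0]
grip_width: 0.528
```

Request:
play_rows:
  translation:
    - [0,0,0]
    - [0,0,0]
    - [0,0,0]
    - [0,0,0]
    - [0,0,0]
    - [0,0,0]
    - [0,0,0]
    - [0,0,0]
    - [0,0,0]
    - [0,0,0]
  turn:
    - [0,0.11,0]
    - [0,0.11,0]
    - [0,0.11,0]
    - [0,0.11,0]
    - [0,0.11,0]
    - [0,0.11,0]
    - [0,0.11,0]
    - [0,0.08,0]
    - [0,0,0]
    - [0,0,0]
  fingers: [-1,-1,-1,-1,-1,-1,-1,-1,-1,-1]

```text
time: 6.08
position: [0.4303, -0.1903, 0.1558]
tool_rot: [-0.053, -2.197, 2.197]
ft_force: [0.3, -0.1, -0.6]
grip_width: 0.526
```

```bash
python3 -c "
from h import *
plan((.422,.184,.15),-.048-np.pi/2)"
```

```text
t 6.08 p [ 430.3 -190.3  155.8] jawdeg -92.8 tilt [-0.0001  0.0001] grip 45.8 F [ 0.3 -0.1 -0.6] q [ 0.87  0.   -0.51  1.95  0.    1.19 -1.26]
  turn [-0.    -0.001 -0.   ] | shift after turn [  26.2    5.8 -373.5] | shift now [  26.4    5.8 -373.4] world [ -8.3 374.3  -5.8]
```

Request:
play_rows:
  translation:
    - [0,0,-30]
    - [0,0,-37]
    - [0,0,-39]
    - [0,0,-39]
    - [0,0,-39]
    - [5,0,-39]
    - [5,0,-39]
    - [5,0,-39]
    - [5,0,-39]
    - [6,0,-32]
  turn:
    - [0,0,0]
    - [0,0,0]
    - [0,0,0]
    - [0,0,0]
    - [0,0,0]
    - [0,0,0]
    - [0,0,0]
    - [0,0,0]
    - [0,0,0]
    - [0,0,0]
  fingers: [-1,-1,-1,-1,-1,-1,-1,-1,-1,-1]

```text
time: 6.92
position: [0.4228, 0.1854, 0.1561]
tool_rot: [-0.053, -2.199, 2.198]
ft_force: [0.6, 0.4, -1.8]
grip_width: 0.528
```

```bash
python3 -c "
from h import *
plan((.422,.184,.0145),-.048-np.pi/2)"
```

```text
t 6.92 p [422.8 185.4 156.1] jawdeg -92.7 tilt [-0.0015 -0.0004] grip 45.9 F [ 0.6  0.4 -1.8] q [ 0.51 -0.01 -0.96  1.96 -0.01  1.18 -2.07]
  turn [ 0.     0.001 -0.001] | shift after turn [  0.8 141.6   1.5] | shift now [  1.  141.6   1.5] world [  -0.8   -1.4 -141.6]
```

Request:
play_rows:
  translation:
    - [0,12,0]
    - [0,18,0]
    - [0,18,0]
    - [0,18,0]
    - [0,18,0]
    - [0,16,1]
    - [0,12,0]
    - [0,10,0]
    - [0,8,0]
    - [0,4,0]
  turn:
    - [0,0,0]
    - [0,0,0]
    - [0,0,0]
    - [0,0,0]
    - [0,0,0]
    - [0,0,0]
    - [0,0,0]
    - [0,0,0]
    - [0,0,0]
    - [0,0,0]
  fingers: [-1,-1,-1,-1,-1,-1,-1,-1,-1,-1]

```text
time: 7.75
position: [0.423, 0.1812, 0.0208]
tool_rot: [-0.054, -2.195, 2.196]
ft_force: [-0.9, -0.1, -1.0]
grip_width: 0.527
```

```bash
python3 -c "
from h import *
import cv2
plan((.422,.184,.0145),-.048-np.pi/2)
cv2.imwrite('pics/s3.png',ctrl.get_image('scene')[250:400,150:320].repeat(4,0).repeat(4,1)[:600])"
```

```text
t 7.75 p [423.  181.2  20.8] jawdeg -92.9 tilt [0.001  0.0002] grip 45.8 F [-0.9 -0.1 -1. ] q [ 0.41  0.24 -0.93  2.09  0.24  0.92 -2.28]
  turn [-0.    -0.002  0.001] | shift after turn [ 1.1  6.3 -2.7] | shift now [ 1.1  6.3 -2.7] world [-1.   2.8 -6.3]
```

View pics/s3.png

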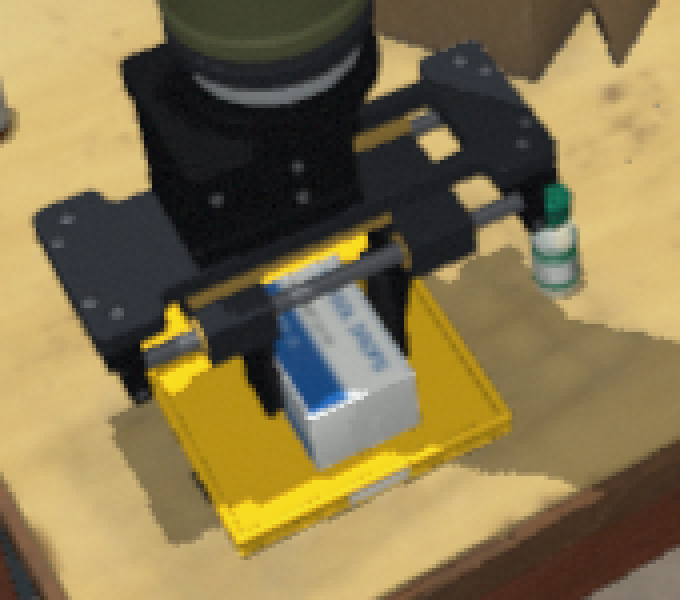

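```bash
python3 - <<'E'
from h import *
s=ctrl.get_state()['position'];z0=s[2]-.0106
a=-.050
L=np.array([(-.0375,.023,.033),(-.0375,-.023,.033),(-.0375,.023,0),(-.0375,-.023,0)])
M=Ro.from_rotvec([0,0,a]).as_matrix()
print((proj('scene',L@M.T+[s[0],s[1],z0])-[150,250])*4)
print((proj('scene',np.array([(-.0795,.0575,.003),(-.0795,-.0575,.003),(-.0795,.0575,.011),(-.0795,-.0575,.011)])@M.T+[.4525,.1825,0])-[150,250])*4)
E
```

```text
[[309.02127677 418.18293657]
 [414.64243954 370.74824402]
 [318.30599405 470.09331397]
 [421.55299281 422.79482783]]
[[246.47794947 542.73058348]
 [505.5544723  422.41046892]
 [243.84361242 530.51615402]
 [504.34571856 410.08960788]]
```

Request:
play_rows:
  translation:
    - [0,3,-1]
    - [0,2,-1]
    - [0,1,0]
    - [0,0,0]
    - [0,0,0]
    - [0,0,0]
    - [0,0,0]
    - [0,0,0]
    - [0,0,0]
    - [0,0,0]
  turn:
    - [0,0,0]
    - [0,0,0]
    - [0,0,0]
    - [0,0,0]
    - [0,0,0]
    - [0,0,0]
    - [0,0,0]
    - [0,0,0]
    - [0,0,0]
    - [0,0,0]
  fingers: [-1,-1,-1,-1,-1,-1,-1,0.25,0.25,0.25]

```text
time: 8.63
position: [0.4236, 0.1834, 0.0157]
tool_rot: [-0.057, -2.196, 2.196]
ft_force: [0.1, -0.5, 0.0]
grip_width: 0.615
```

```bash
python3 -c "
from h import *
plan((.422,.184,.0145),-.048-np.pi/2)
plan((.4275,.0700,.1),-.048-np.pi/2)"
```

```text
t 8.63 p [423.6 183.4  15.7] jawdeg -92.9 tilt [-0.0003  0.    ] grip 53.5 F [ 0.1 -0.5  0. ] q [ 0.4   0.25 -0.93  2.1   0.26  0.91 -2.3 ]
  turn [-0.    -0.003 -0.   ] | shift after turn [ 1.7  1.2 -0.5] | shift now [ 1.7  1.2 -0.5] world [-1.6  0.6 -1.2]
t 8.63 p [423.6 183.4  15.7] jawdeg -92.9 tilt [-0.0003  0.    ] grip 53.5 F [ 0.1 -0.5  0. ] q [ 0.4   0.25 -0.93  2.1   0.26  0.91 -2.3 ]
  turn [-0.    -0.003 -0.   ] | shift after turn [ -9.3 -84.3 113.1] | shift now [ -9.7 -84.3 113.1] world [   3.9 -113.4   84.3]
```

Request:
play_rows:
  translation:
    - [0,-10,0]
    - [0,-20,0]
    - [0,-27,0]
    - [0,-27,0]
    - [-1,0,15]
    - [-2,0,23]
    - [-2,0,25]
    - [-2,0,25]
    - [-2,0,20]
    - [0,0,5]
  turn:
    - [0,0,0]
    - [0,0,0]
    - [0,0,0]
    - [0,0,0]
    - [0,0,0]
    - [0,0,0]
    - [0,0,0]
    - [0,0,0]
    - [0,0,0]
    - [0,0,0]
  fingers: [0.3,0.3,0.3,0.3,0.1,0.05,0.05,0.05,0.05,0.05]

```text
time: 9.47
position: [0.427, 0.0666, 0.1001]
tool_rot: [-0.062, -2.191, 2.196]
ft_force: [-0.2, -0.1, -0.1]
grip_width: 0.528
```

```bash
python3 -c "
from h import *
import cv2
plan((.4275,.0700,.016),-.048-np.pi/2)
cv2.imwrite('pics/s4.png',ctrl.get_image('scene')[230:380,170:340].repeat(4,0).repeat(4,1)[:600])
cv2.imwrite('pics/t4.png',ctrl.get_image('top')[220:340,160:300].repeat(5,0).repeat(5,1)[:600])"
```

```text
t 9.47 p [427.   66.6 100.1] jawdeg -93.2 tilt [-0.0008  0.0018] grip 45.9 F [-0.2 -0.1 -0.1] q [ 0.66 -0.02 -0.86  2.09 -0.01  1.06 -1.82]
  turn [-0.002 -0.008 -0.001] | shift after turn [-0.4 84.1 -3.4] | shift now [-0.3 84.1 -3.5] world [  0.5   3.4 -84.1]
```

View pics/s4.png

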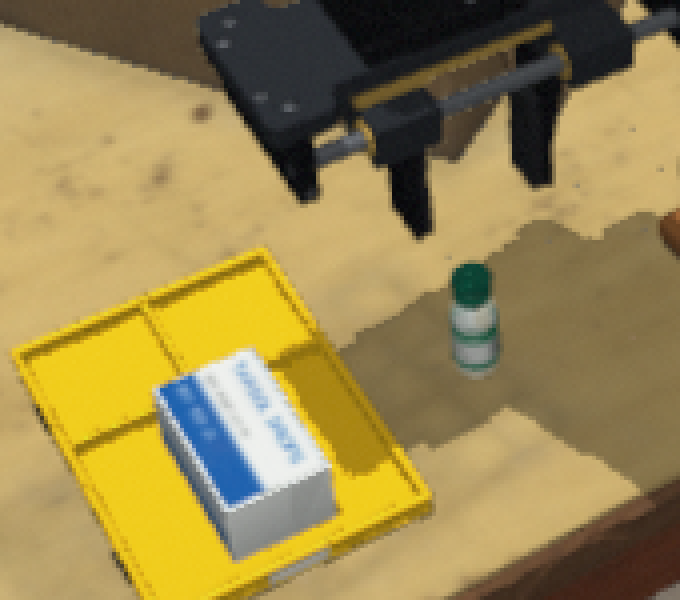

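View pics/t4.png

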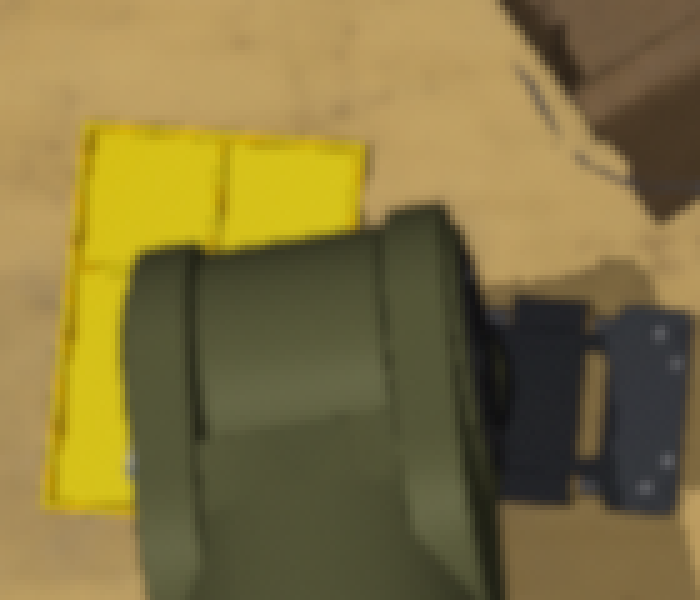

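Request:
play_rows:
  translation:
    - [0,10,-1.5]
    - [0,15,-1.5]
    - [0,15,0]
    - [0,14,0]
    - [0,12,0]
    - [0,9,0]
    - [0,6,0]
    - [0,3,0]
    - [0,0,0]
    - [0,0,0]
  turn:
    - [-0.002,-0.008,0]
    - [0,0,0]
    - [0,0,0]
    - [0,0,0]
    - [0,0,0]
    - [0,0,0]
    - [0,0,0]
    - [0,0,0]
    - [0,0,0]
    - [0,0,0]
  fingers: [0.05,0.05,0.05,0.05,0.05,0.05,0.05,0.05,0.05,0.05]

```text
time: 10.4
position: [0.4271, 0.0736, 0.0158]
tool_rot: [-0.047, -2.203, 2.198]
ft_force: [0.1, 0.6, 0.2]
grip_width: 0.526
```

Request:
play_rows:
  translation:
    - [0,0,0]
    - [0,0,0]
    - [0,0,0]
    - [0,0,0]
    - [0,0,0]
    - [0,0,0]
    - [0,0,0]
    - [0,0,0]
    - [0,0,0]
    - [0,0,0]
  turn:
    - [0,0,0]
    - [0,0,0]
    - [0,0,0]
    - [0,0,0]
    - [0,0,0]
    - [0,0,0]
    - [0,0,0]
    - [0,0,0]
    - [0,0,0]
    - [0,0,0]
  fingers: [-0.2,-0.3,-0.4,-0.45,-0.5,-0.55,-0.6,-0.65,-0.7,-1]
  grip_force: 10

```text
time: 11.23
position: [0.4269, 0.0731, 0.0156]
tool_rot: [-0.048, -2.202, 2.198]
ft_force: [-0.0, -1.1, 1.5]
grip_width: 0.227
```

```bash
python3 -c "
from h import *
plan((.502,.151,.1),-.048-np.pi/2)"
```

```text
t 11.23 p [426.9  73.1  15.6] jawdeg -92.5 tilt [-0.0001 -0.0017] grip 19.7 F [-0.  -1.1  1.5] q [ 0.6   0.16 -0.87  2.16  0.16  0.88 -1.97]
  turn [ 0.002  0.005 -0.   ] | shift after turn [-71.2 -84.4 -81.4] | shift now [-71.7 -84.2 -81.2] world [75.1 77.9 84.4]
```

Request:
play_rows:
  translation:
    - [0,-4,0]
    - [0,-8,0]
    - [0,-10,0]
    - [0,-10,0]
    - [0,-10,0]
    - [0,0,0]
    - [0,0,0]
    - [0,0,0]
    - [0,0,0]
    - [0,0,0]
  turn:
    - [0,0,0]
    - [0,0,0]
    - [0,0,0]
    - [0,0,0]
    - [0,0,0]
    - [0,0,0]
    - [0,0,0]
    - [0,0,0]
    - [0,0,0]
    - [0,0,0]
  fingers: [-1,-1,-1,-1,-1,-1,-1,-1,-1,-1]
  grip_force: 12

```text
time: 12.07
position: [0.4263, 0.0731, 0.0571]
tool_rot: [-0.046, -2.201, 2.197]
ft_force: [0.1, 0.4, -0.4]
grip_width: 0.232
```

```bash
python3 -c "
from h import *
import cv2
plan((.502,.151,.1),-.048-np.pi/2)
p=ctrl.get_state()['position']
print((proj('scene',[p,p+[0,0,.019]])-[210,230])*6)
cv2.imwrite('pics/s5.png',ctrl.get_image('scene')[230:330,210:340].repeat(6,0).repeat(6,1)[:600])"
```

```text
t 12.07 p [426.3  73.1  57.1] jawdeg -92.5 tilt [ 0.0011 -0.002 ] grip 20.2 F [ 0.1  0.4 -0.4] q [ 0.64  0.07 -0.88  2.13  0.06  0.97 -1.89]
  turn [0.002 0.005 0.001] | shift after turn [-71.8 -42.9 -81.5] | shift now [-72.2 -42.9 -81.2] world [75.7 77.9 42.9]
[[458.33089107 409.922144  ]
 [454.80524202 362.63637207]]
```

View pics/s5.png

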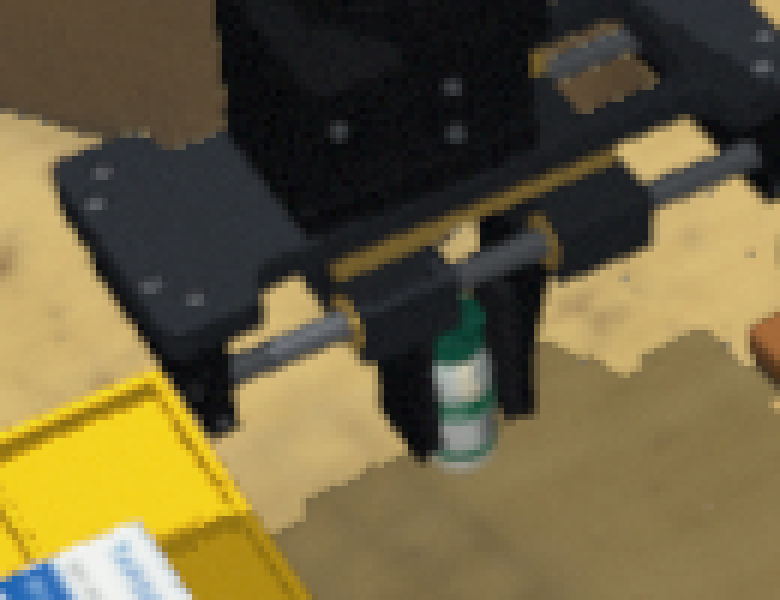

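Request:
play_rows:
  translation:
    - [0,-12,0]
    - [-6,-12,-7]
    - [-10,-10,-11]
    - [-11,0,-12]
    - [-11,0,-12]
    - [-11,0,-12]
    - [-11,0,-12]
    - [-8,0,-9]
    - [-4,0,-6]
    - [0,0,0]
  turn:
    - [0,0.005,0]
    - [0,0,0]
    - [0,0,0]
    - [0,0,0]
    - [0,0,0]
    - [0,0,0]
    - [0,0,0]
    - [0,0,0]
    - [0,0,0]
    - [0,0,0]
  fingers: [-1,-1,-1,-1,-1,-1,-1,-1,-1,-1]

```text
time: 12.95
position: [0.5028, 0.1521, 0.0913]
tool_rot: [-0.05, -2.202, 2.193]
ft_force: [0.0, -0.1, -0.1]
grip_width: 0.225
```

```bash
python3 -c "
from h import *
plan((.502,.151,.019),-.048-np.pi/2)"
```

```text
t 12.95 p [502.8 152.1  91.3] jawdeg -92.7 tilt [ 0.0009 -0.0038] grip 19.6 F [ 0.  -0.1 -0.1] q [ 0.46  0.28 -0.9   1.89  0.24  1.09 -2.15]
  turn [0.004 0.001 0.001] | shift after turn [ 0.8 72.3  1.1] | shift now [ 0.7 72.3  1.4] world [ -0.8  -1.1 -72.3]
```

Request:
play_rows:
  translation:
    - [0,8,0]
    - [0,12,1]
    - [0,14,0]
    - [0,12,0]
    - [0,10,0]
    - [0,7,0]
    - [0,4,0]
    - [0,3,0]
    - [0,1,0]
    - [0,0,0]
  turn:
    - [0.004,0,0.001]
    - [0,0,0]
    - [0,0,0]
    - [0,0,0]
    - [0,0,0]
    - [0,0,0]
    - [0,0,0]
    - [0,0,0]
    - [0,0,0]
    - [0,0,0]
  fingers: [-1,-1,-1,-1,-1,-1,-1,-1,-1,-1]

```text
time: 13.78
position: [0.5028, 0.1495, 0.0208]
tool_rot: [-0.054, -2.196, 2.2]
ft_force: [0.6, -0.9, -0.8]
grip_width: 0.226
```

```bash
python3 -c "
from h import *
import cv2
plan((.502,.151,.019),-.048-np.pi/2)
cv2.imwrite('pics/s6.png',ctrl.get_image('scene')[250:350,160:290].repeat(6,0).repeat(6,1)[:600])"
```

```text
t 13.78 p [502.8 149.5  20.8] jawdeg -92.8 tilt [-0.0013  0.0019] grip 19.7 F [ 0.6 -0.9 -0.8] q [ 0.4   0.38 -0.85  1.95  0.35  0.97 -2.23]
  turn [-0.002 -0.    -0.001] | shift after turn [ 0.9  1.8 -1.4] | shift now [ 0.9  1.8 -1.4] world [-0.8  1.5 -1.8]
```

View pics/s6.png

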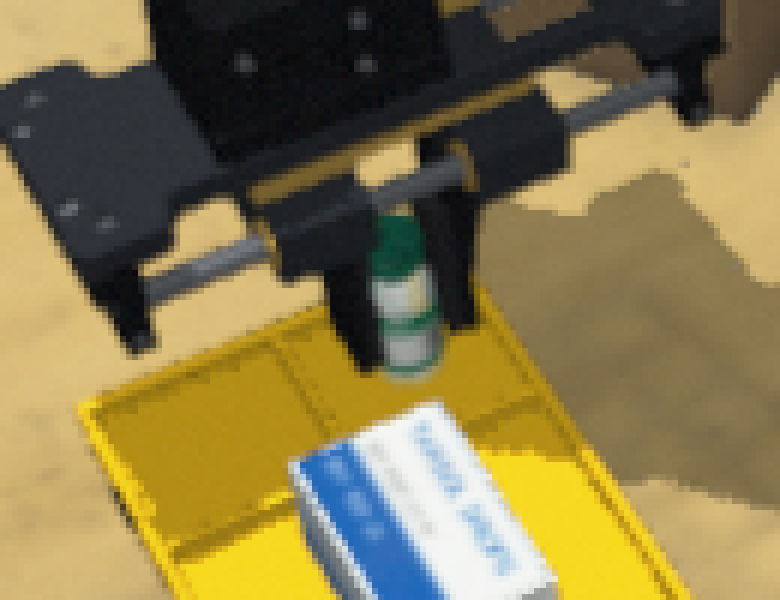

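Request:
play_rows:
  translation:
    - [0,1,0]
    - [0,1,0]
    - [0,0,0]
    - [0,0,0]
    - [0,0,0]
    - [0,0,0]
    - [0,0,0]
    - [0,0,0]
    - [0,0,0]
    - [0,0,0]
  turn:
    - [0,0,0]
    - [0,0,0]
    - [0,0,0]
    - [0,0,0]
    - [0,0,0]
    - [0,0,0]
    - [0,0,0]
    - [0,0,0]
    - [0,0,0]
    - [0,0,0]
  fingers: [-1,-1,-1,-1,-1,-0.52,-0.47,-0.42,-0.3,-0.1]

```text
time: 14.67
position: [0.5027, 0.1494, 0.0187]
tool_rot: [-0.054, -2.195, 2.2]
ft_force: [1.0, 0.5, 0.5]
grip_width: 0.351
```

Request:
play_rows:
  translation:
    - [0,0,0]
    - [0,-8,0]
    - [0,-15,0]
    - [0,-20,0]
    - [0,-20,0]
    - [0,-20,0]
    - [0,-20,0]
    - [0,-20,0]
    - [0,-20,0]
    - [0,0,0]
  turn:
    - [0,0,0]
    - [0,0,0]
    - [0,0,0]
    - [0,0,0]
    - [0,0,0]
    - [0,0,0]
    - [0,-0.06,0]
    - [0,-0.12,0]
    - [0,-0.12,0]
    - [0,-0.12,0]
  fingers: [0,0,0,0,0,0,0,0,0,0]

```text
time: 15.5
position: [0.5048, 0.1509, 0.1662]
tool_rot: [-0.377, 2.008, -2.015]
ft_force: [2.0, 0.4, 0.9]
grip_width: 0.498
```

```bash
python3 -c "
from h import *
import cv2
plan((.656,.246,.15),0.35)
cv2.imwrite('pics/s7.png',ctrl.get_image('scene')[220:390,110:310].repeat(4,0).repeat(4,1)[:600])"
```

```text
t 15.5 p [504.8 150.9 166.2] jawdeg -68.3 tilt [-0.0067  0.0044] grip 43.3 F [2.  0.4 0.9] q [ 0.56  0.2  -0.99  1.81  0.18  1.22 -1.67]
  turn [-0.009 -1.543 -0.002] | shift after turn [-37.5  16.2 174.6] | shift now [-175.5   17.3  -32.6] world [151.2  95.1 -16.2]
```

View pics/s7.png

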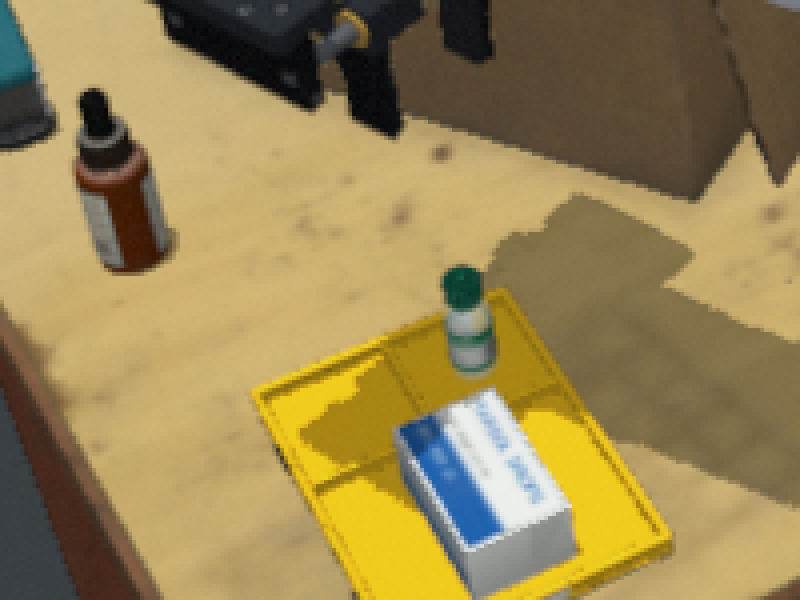

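```bash
python3 - <<'E'
from h import *
import cv2
c1=lambda U:un(U,(150,160),4);c3=lambda U:un(U,(120,230),3.7)
print(tri(c3((48,56)),c1((72,86))))
f=lambda U:un(U,(110,220),4)
print(back('scene',f((112,180)),.058),back('scene',f((135,255)),.003))
# silhouette projected for candidate
for c in((.656,.244),(.656,.248),(.654,.246)):
    th=np.linspace(0,2*np.pi,60)
    for z in(0,.058):
        q=(proj('scene',np.c_[c[0]+.0165*np.cos(th),c[1]+.0165*np.sin(th),0*th+z])-[110,220])*4+1.5
        print(c,z,'u',q[:,0].min().round(),q[:,0].max().round(),'v',q[:,1].min().round(),q[:,1].max().round())
im=ctrl.get_image('top');cv2.imwrite('pics/t7.png',cv2.resize(im[165:215,150:210],None,fx=10,fy=10,interpolation=cv2.INTER_NEAREST))
im=ctrl.get_image('scene');cv2.imwrite('pics/s7b.png',cv2.resize(im[235:295,110:170],None,fx=10,fy=10,interpolation=cv2.INTER_NEAREST))
E
```

```text
(array([0.659, 0.248, 0.093]), array([ 0.9,  0.1, -0.9, -0.5]))
[0.64619536 0.25257108 0.058     ] [0.65351342 0.25048571 0.003     ]
(0.656, 0.244) 0 u 112.0 183.0 v 226.0 276.0
(0.656, 0.244) 0.058 u 85.0 159.0 v 136.0 186.0
(0.656, 0.248) 0 u 103.0 175.0 v 229.0 280.0
(0.656, 0.248) 0.058 u 77.0 151.0 v 139.0 189.0
(0.654, 0.246) 0 u 109.0 181.0 v 230.0 281.0
(0.654, 0.246) 0.058 u 82.0 157.0 v 140.0 190.0
```

View pics/s7b.png

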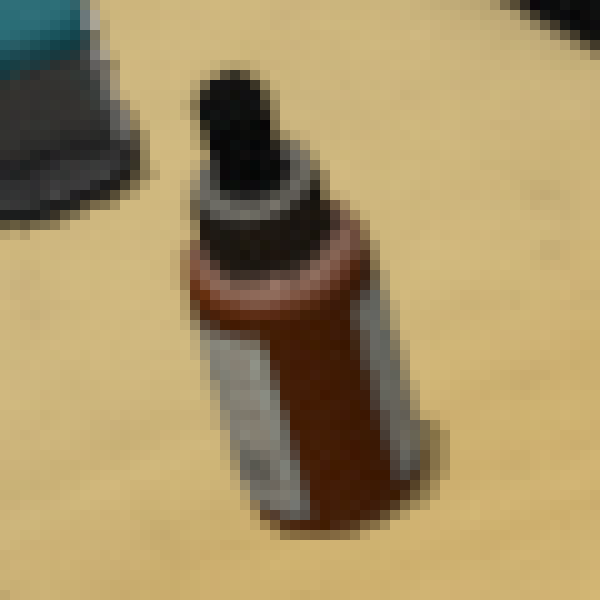

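View pics/t7.png

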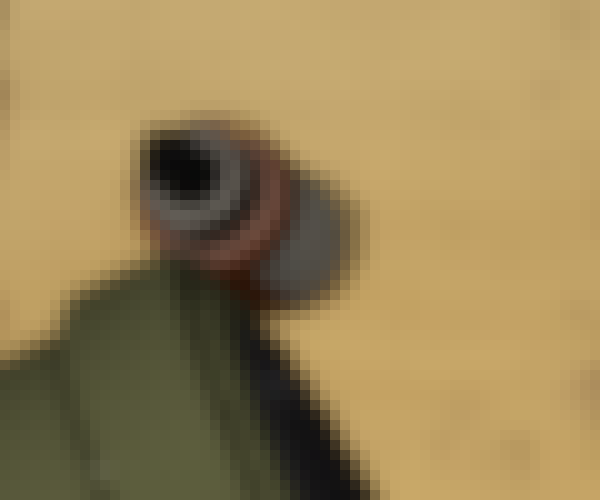

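```bash
python3 - <<'E'
from h import *
print(back('top',(171.3,183.3),.057),back('top',(177.8,187.8),0.0))
th=np.linspace(0,2*np.pi,60)
for c in((.656,.248),(.658,.248),(.660,.247)):
    for z in(0,.057):
        q=(proj('scene',np.c_[c[0]+.0165*np.cos(th),c[1]+.0165*np.sin(th),0*th+z])-[110,235])*10+5
        print(c,z,'u',q[:,0].min().round(),q[:,0].max().round(),'v',q[:,1].min().round(),q[:,1].max().round())
E
```

```text
[0.66104875 0.24669686 0.057     ] [0.6624803  0.24561735 0.        ]
(0.656, 0.248) 0 u 260.0 439.0 v 425.0 551.0
(0.656, 0.248) 0.057 u 194.0 380.0 v 203.0 328.0
(0.658, 0.248) 0 u 256.0 435.0 v 418.0 544.0
(0.658, 0.248) 0.057 u 190.0 376.0 v 196.0 321.0
(0.66, 0.247) 0 u 257.0 436.0 v 410.0 536.0
(0.66, 0.247) 0.057 u 191.0 377.0 v 188.0 313.0
```

Request:
play_rows:
  translation:
    - [0,0,0]
    - [0,0,0]
    - [0,0,0]
    - [0,0,0]
    - [0,0,0]
    - [0,0,0]
    - [0,0,0]
    - [0,0,0]
    - [0,0,0]
    - [0,0,0]
  turn:
    - [-0.009,-0.12,0]
    - [0,-0.12,0]
    - [0,-0.12,0]
    - [0,-0.12,0]
    - [0,-0.12,0]
    - [0,-0.12,0]
    - [0,-0.12,0]
    - [0,-0.12,0]
    - [0,-0.12,0]
    - [0,-0.12,0]
  fingers: [0.3,0.5,0.7,1,1,1,1,1,1,1]

```text
time: 16.48
position: [0.5018, 0.1495, 0.1609]
tool_rot: [-1.21, 1.213, -1.2]
ft_force: [-0.3, -0.2, -0.7]
grip_width: 0.99
```

```bash
python3 -c "
from h import *
plan((.660,.247,.15),0.35)"
```

```text
t 16.48 p [501.8 149.5 160.9] jawdeg 0.2 tilt [-0.0058 -0.0045] grip 86.1 F [-0.3 -0.2 -0.7] q [ 0.72  0.27 -1.19  1.81  0.26  1.24 -0.54]
  turn [ 0.003 -0.346 -0.006] | shift after turn [-37.3  10.9 182. ] | shift now [-96.9  10.8 158.6] world [158.2  97.5 -10.9]
```

Request:
play_rows:
  translation:
    - [-5,0,8]
    - [-8,0,13]
    - [-10,0,16]
    - [-10,0,16]
    - [-10,0,16]
    - [-10,0,16]
    - [-10,0,16]
    - [0,0,0]
    - [0,0,0]
    - [0,0,0]
  turn:
    - [0.003,0,-0.006]
    - [0,0,0]
    - [0,0,0]
    - [0,0,0]
    - [0,0,0]
    - [0,0,0]
    - [0,0,0]
    - [0,0,0]
    - [0,0,0]
    - [0,0,0]
  fingers: [1,1,1,1,1,1,1,1,1,1]

```text
time: 17.32
position: [0.6024, 0.2126, 0.1609]
tool_rot: [-1.211, 1.21, -1.209]
ft_force: [-0.6, 0.1, -0.4]
grip_width: 1.0
```

```bash
python3 -c "
from h import *
plan((.660,.247,.15),0.0)"
```

```text
t 17.32 p [602.4 212.6 160.9] jawdeg 0.0 tilt [ 0.0007 -0.0018] grip 87.0 F [-0.6  0.1 -0.4] q [ 0.38  0.54 -1.04  1.53  0.47  1.34 -0.71]
  turn [0.002 0.    0.001] | shift after turn [-34.4  10.9  57.6] | shift now [-34.4  10.8  57.7] world [ 57.6  34.4 -10.9]
```

Request:
play_rows:
  translation:
    - [-5,1,7]
    - [-6,2,10]
    - [-6,2,11]
    - [-6,2,11]
    - [-6,2,10]
    - [-5,2,8]
    - [0,0,0]
    - [0,0,0]
    - [0,0,0]
    - [0,0,0]
  turn:
    - [0.002,0,0]
    - [0,0,0]
    - [0,0,0]
    - [0,0,0]
    - [0,0,0]
    - [0,0,0]
    - [0,0,0]
    - [0,0,0]
    - [0,0,0]
    - [0,0,0]
  fingers: [1,1,1,1,1,1,1,1,1,1]

```text
time: 18.15
position: [0.6601, 0.2464, 0.1511]
tool_rot: [-1.208, 1.207, -1.21]
ft_force: [-0.2, -0.0, -0.2]
grip_width: 1.001
```

```bash
python3 -c "
from h import *
import cv2
plan((.660,.247,.035),0.0)
cv2.imwrite('pics/s8.png',ctrl.get_image('scene')[170:320,80:270].repeat(4,0).repeat(4,1)[:600])
cv2.imwrite('pics/t8.png',ctrl.get_image('top')[120:260,140:300].repeat(4,0).repeat(4,1)[:600])"
```

```text
t 18.15 p [660.1 246.4 151.1] jawdeg 0.0 tilt [0.0005 0.0023] grip 87.1 F [-0.2 -0.  -0.2] q [ 0.24  0.67 -0.98  1.36  0.55  1.39 -0.73]
  turn [-0.002  0.001  0.   ] | shift after turn [-6.000e-01  1.161e+02 -1.000e-01] | shift now [ -0.6 116.1  -0.3] world [-1.000e-01  6.000e-01 -1.161e+02]
```

View pics/s8.png

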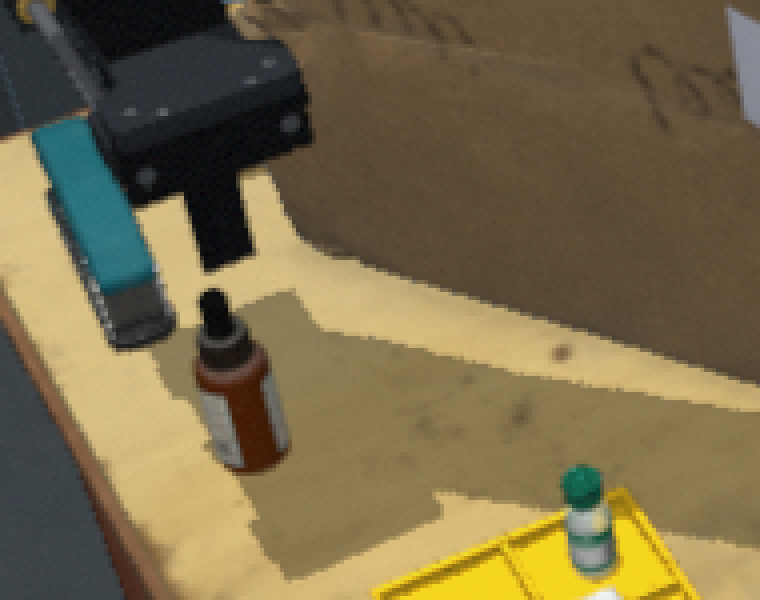

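View pics/t8.png

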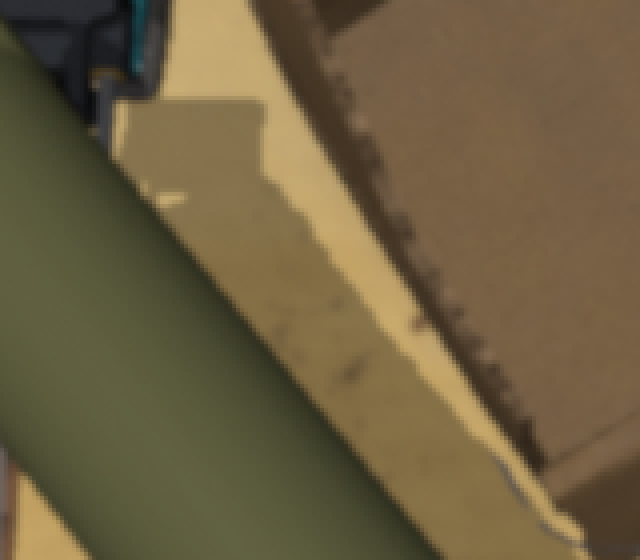

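```bash
python3 -c "
from h import *
for q in ((145,345),(105,345),(172,320)): print(back('scene',un(q,(80,170),4),0), back('scene',un(q,(80,170),4),0.02))
q=un((170,110),(0,0),1);print(back('top',(163,140),.02),back('top',(183,140),.02))
"
```

```text
[0.75963975 0.2671027  0.        ] [0.73594505 0.27062737 0.02      ]
[ 7.70795597e-01  2.83510150e-01 -1.11022302e-16] [0.74683066 0.28663736 0.02      ]
[0.76984744 0.24970428 0.        ] [0.74590547 0.25365041 0.02      ]
[0.76322887 0.27925185 0.02      ] [0.76474989 0.23595956 0.02      ]
```

Request:
play_rows:
  translation:
    - [0,10,0]
    - [0,15,0]
    - [0,16,0]
    - [0,16,0]
    - [0,15,0]
    - [0,14,0]
    - [0,12,0]
    - [0,8,0]
    - [0,5,0]
    - [0,3,0]
  turn:
    - [-0.002,0,0]
    - [0,0,0]
    - [0,0,0]
    - [0,0,0]
    - [0,0,0]
    - [0,0,0]
    - [0,0,0]
    - [0,0,0]
    - [0,0,0]
    - [0,0,0]
  fingers: [0.6,0.6,0.6,0.6,0.6,0.6,0.6,0.6,0.6,0.6]

```text
time: 19.08
position: [0.6603, 0.2469, 0.036]
tool_rot: [-1.21, 1.209, -1.208]
ft_force: [0.4, -0.8, 0.8]
grip_width: 0.798
```

```bash
python3 -c "
from h import *
import cv2
plan((.660,.247,.037),0.0)
cv2.imwrite('pics/s9.png',ctrl.get_image('scene')[200:300,90:220].repeat(6,0).repeat(6,1)[:600])"
```

```text
t 19.08 p [660.3 246.9  36. ] jawdeg 0.1 tilt [-0.0001 -0.0004] grip 69.5 F [ 0.4 -0.8  0.8] q [ 0.22  0.77 -0.92  1.46  0.63  1.22 -0.78]
  turn [ 0.     0.001 -0.   ] | shift after turn [-0.1 -1.  -0.3] | shift now [-0.1 -1.  -0.3] world [-0.3  0.1  1. ]
```

View pics/s9.png

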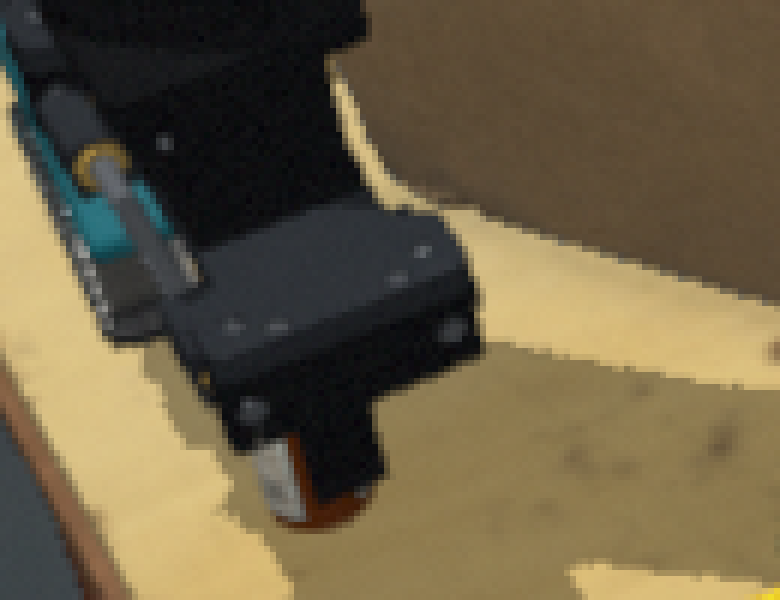

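```bash
python3 -c "
from h import *
c=CI['scene'];print(-c['R'].T@c['t'])
print((proj('scene',[(.6103,.237,.036),(.6103,.257,.036),(.6103,.247,.036),(.66,.247,.03)])-[90,200])*6+3)"
```

```text
[-0.21850493  0.41260497  0.82562326]
[[396.97808729 492.74397205]
 [333.3717724  519.69304945]
 [365.28924331 506.17007779]
 [308.70116766 424.13379754]]
```

Request:
play_rows:
  translation:
    - [0,-1,0]
    - [0,0,0]
    - [0,0,0]
    - [0,0,0]
    - [0,0,0]
    - [0,0,0]
    - [0,0,0]
    - [0,0,0]
    - [0,0,0]
    - [0,0,0]
  turn:
    - [0,0,0]
    - [0,0,0]
    - [0,0,0]
    - [0,0,0]
    - [0,0,0]
    - [0,0,0]
    - [0,0,0]
    - [0,0,0]
    - [0,0,0]
    - [0,0,0]
  fingers: [0.3,0.1,0,-0.05,-0.1,-0.15,-0.2,-0.25,-0.3,-0.6]
  grip_force: 15

```text
time: 19.97
position: [0.6603, 0.2469, 0.0378]
tool_rot: [-1.21, 1.208, -1.208]
ft_force: [-0.1, 0.9, 0.3]
grip_width: 0.363
```

Request:
play_rows:
  translation:
    - [0,0,0]
    - [0,0,0]
    - [0,-4,0]
    - [0,-8,0]
    - [0,-12,0]
    - [0,-15,0]
    - [0,-15,0]
    - [0,-15,0]
    - [0,-15,0]
    - [0,-6,0]
  turn:
    - [0,0,0]
    - [0,0,0]
    - [0,0,0]
    - [0,0,0]
    - [0,0,0]
    - [0,0,0]
    - [0,0,0]
    - [0,0,0]
    - [0,0,0]
    - [0,0,0]
  fingers: [-1,-1,-1,-1,-1,-1,-1,-1,-1,-1]

```text
time: 20.8
position: [0.6616, 0.2478, 0.1318]
tool_rot: [-1.205, 1.206, -1.209]
ft_force: [0.4, -0.1, -0.1]
grip_width: 0.366
```

```bash
python3 -c "
from h import *
import cv2
plan((.504,.21,.13),0.0)
cv2.imwrite('pics/s10.png',ctrl.get_image('scene')[150:300,80:270].repeat(4,0).repeat(4,1)[:600])"
```

```text
t 20.8 p [661.6 247.8 131.8] jawdeg 0.1 tilt [-0.0018  0.0043] grip 31.9 F [ 0.4 -0.1 -0.1] q [ 0.24  0.69 -0.97  1.38  0.56  1.36 -0.74]
  turn [-0.004  0.001 -0.002] | shift after turn [  37.8    1.8 -157.6] | shift now [  37.6    1.1 -157.7] world [-157.6  -37.8   -1.8]
```

View pics/s10.png

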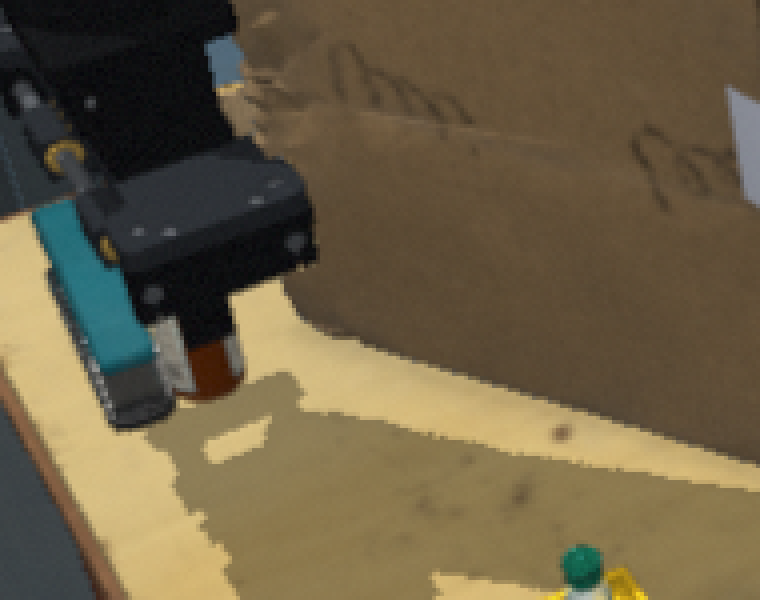

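Request:
play_rows:
  translation:
    - [2,0,-8]
    - [4,0,-16]
    - [5,0,-22]
    - [5,0,-22]
    - [4,0,-16]
    - [0,0,0]
    - [0,0,0]
    - [0,0,0]
    - [0,0,0]
    - [0,0,0]
  turn:
    - [-0.003,0,0]
    - [0,0,0]
    - [0,0,0]
    - [0,0,0]
    - [0,0,0]
    - [0,0.08,0]
    - [0,0.12,0]
    - [0,0.12,0]
    - [0,0.12,0]
    - [0,0.08,0]
  fingers: [-1,-1,-1,-1,-1,-1,-1,-1,-1,-1]

```text
time: 21.68
position: [0.5752, 0.2259, 0.1268]
tool_rot: [-0.919, 1.587, -1.584]
ft_force: [0.2, -0.3, 0.1]
grip_width: 0.361
```

```bash
python3 -c "
from h import *
plan((.504,.21,.13),-.52)"
```

```text
t 21.68 p [575.2 225.9 126.8] jawdeg -30.1 tilt [ 0.0035 -0.0037] grip 31.4 F [ 0.2 -0.3  0.1] q [ 0.31  0.49 -0.95  1.62  0.41  1.25 -1.23]
  turn [ 0.004 -0.005  0.004] | shift after turn [ 49.2  -3.2 -53.9] | shift now [ 49.5  -2.8 -53.6] world [-71.2 -15.9   3.2]
```

Request:
play_rows:
  translation:
    - [3,0,-3]
    - [6,0,-7]
    - [8,0,-9]
    - [8,0,-9]
    - [8,0,-9]
    - [8,0,-9]
    - [5,0,-5]
    - [3,0,-3]
    - [0,0,0]
    - [0,0,0]
  turn:
    - [0.003,0,0.003]
    - [0,0,0]
    - [0,0,0]
    - [0,0,0]
    - [0,0,0]
    - [0,0,0]
    - [0,0,0]
    - [0,0,0]
    - [0,0,0]
    - [0,0,0]
  fingers: [-1,-1,-1,-1,-1,-1,-1,-1,-1,-1]

```text
time: 22.52
position: [0.5055, 0.2107, 0.128]
tool_rot: [-0.915, 1.58, -1.58]
ft_force: [0.1, -0.2, -0.4]
grip_width: 0.368
```

```bash
python3 -c "
from h import *
import cv2
plan((.504,.21,.041),-.52)
cv2.imwrite('pics/s11.png',ctrl.get_image('scene')[220:370,120:310].repeat(4,0).repeat(4,1)[:600])"
```

```text
t 22.52 p [505.5 210.7 128. ] jawdeg -29.7 tilt [-0.0017  0.0011] grip 32.0 F [ 0.1 -0.2 -0.4] q [ 0.44  0.32 -1.02  1.8   0.3   1.18 -1.19]
  turn [-0.001  0.001 -0.002] | shift after turn [ 1.3 87.  -1. ] | shift now [ 1.5 87.  -1.1] world [ -1.5  -0.7 -87. ]
```

View pics/s11.png

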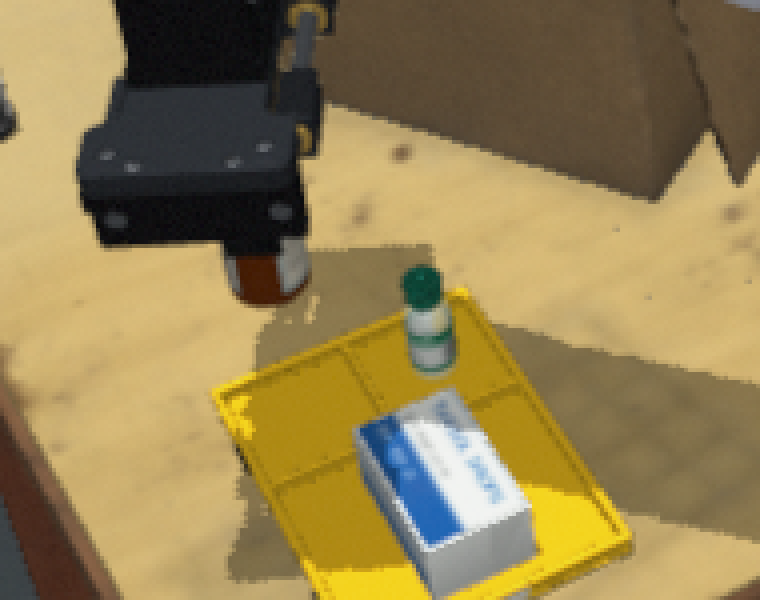

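Request:
play_rows:
  translation:
    - [1,8,-1]
    - [0,12,0]
    - [0,14,0]
    - [0,14,0]
    - [0,12,0]
    - [0,10,0]
    - [0,7,0]
    - [0,4,0]
    - [0,3,0]
    - [0,0,0]
  turn:
    - [0,0,-0.002]
    - [0,0,0]
    - [0,0,0]
    - [0,0,0]
    - [0,0,0]
    - [0,0,0]
    - [0,0,0]
    - [0,0,0]
    - [0,0,0]
    - [0,0,0]
  fingers: [-1,-1,-1,-1,-1,-1,-1,-1,-1,-1]

```text
time: 23.4
position: [0.5039, 0.2106, 0.0436]
tool_rot: [-0.918, 1.58, -1.581]
ft_force: [-0.5, 0.2, -1.2]
grip_width: 0.362
```

```bash
python3 -c "
from h import *
import cv2
plan((.504,.21,.041),-.52)
cv2.imwrite('pics/s12.png',ctrl.get_image('scene')[220:370,120:310].repeat(4,0).repeat(4,1)[:600])"
```

```text
t 23.4 p [503.9 210.6  43.6] jawdeg -29.7 tilt [0.0005 0.0001] grip 31.5 F [-0.5  0.2 -1.2] q [ 0.37  0.43 -0.96  1.88  0.41  1.04 -1.28]
  turn [-0.     0.001  0.001] | shift after turn [0.5 2.6 0.4] | shift now [0.5 2.6 0.4] world [ 0.1 -0.6 -2.6]
```

View pics/s12.png

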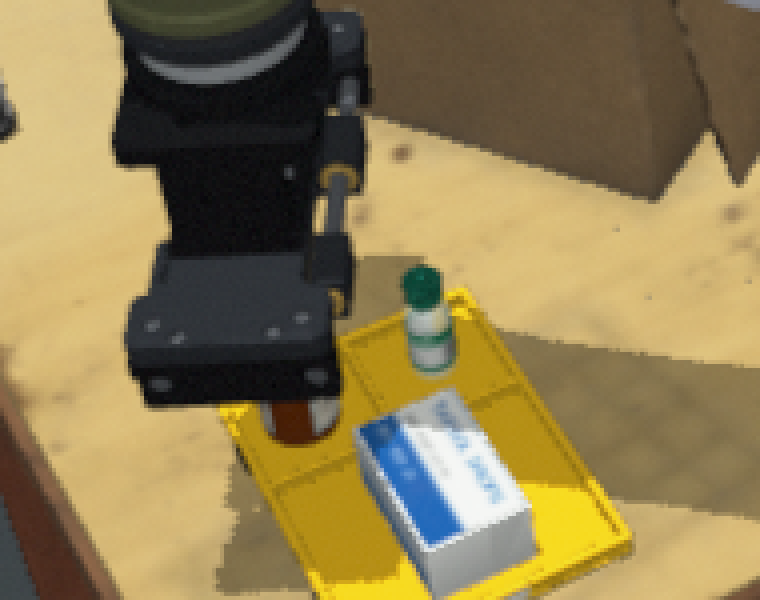

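Bottle is just above its well. Lower 2.5 mm and release slowly.

Request:
play_rows:
  translation:
    - [0,1.5,0]
    - [0,1,0]
    - [0,0.3,0]
    - [0,0,0]
    - [0,0,0]
    - [0,0,0]
    - [0,0,0]
    - [0,0,0]
    - [0,0,0]
    - [0,0,0]
  turn:
    - [0,0,0]
    - [0,0,0]
    - [0,0,0]
    - [0,0,0]
    - [0,0,0]
    - [0,0,0]
    - [0,0,0]
    - [0,0,0]
    - [0,0,0]
    - [0,0,0]
  fingers: [-1,-1,-1,-1,-1,-0.24,-0.2,-0.16,-0.1,0]

```text
time: 24.28
position: [0.5041, 0.2106, 0.0412]
tool_rot: [-0.917, 1.58, -1.581]
ft_force: [-0.1, -0.2, -0.3]
grip_width: 0.466
```

Request:
play_rows:
  translation:
    - [0,0,0]
    - [0,-5,0]
    - [0,-10,0]
    - [0,-15,0]
    - [0,-15,0]
    - [0,-15,0]
    - [0,-15,0]
    - [0,-15,0]
    - [0,-15,0]
    - [0,-15,0]
  turn:
    - [0,0,0]
    - [0,0,0]
    - [0,0,0]
    - [0,0,0]
    - [0,0,0]
    - [0,0,0]
    - [0,0,0]
    - [0,0,0]
    - [0,0,0]
    - [0,0,0]
  fingers: [0.4,0.4,0.4,0.4,0.4,0.4,0.4,0.4,0.4,0.4]

```text
time: 25.12
position: [0.5041, 0.2111, 0.1636]
tool_rot: [-0.916, 1.578, -1.581]
ft_force: [-0.9, -0.7, 0.3]
grip_width: 0.701
```

```bash
python3 -c "
from h import *
import cv2
plan((.545,-.24,.2),0)
cv2.imwrite('pics/s13.png',ctrl.get_image('scene')[220:370,120:310].repeat(4,0).repeat(4,1)[:600])"
```

```text
t 25.12 p [504.1 211.1 163.6] jawdeg -29.7 tilt [-0.0007  0.0019] grip 61.0 F [-0.9 -0.7  0.3] q [ 0.47  0.28 -1.05  1.76  0.26  1.24 -1.16]
  turn [-0.002 -0.518 -0.   ] | shift after turn [451.1 -36.4  40.9] | shift now [371.5 -36.2 259.1] world [  40.9 -451.1   36.4]
```

View pics/s13.png

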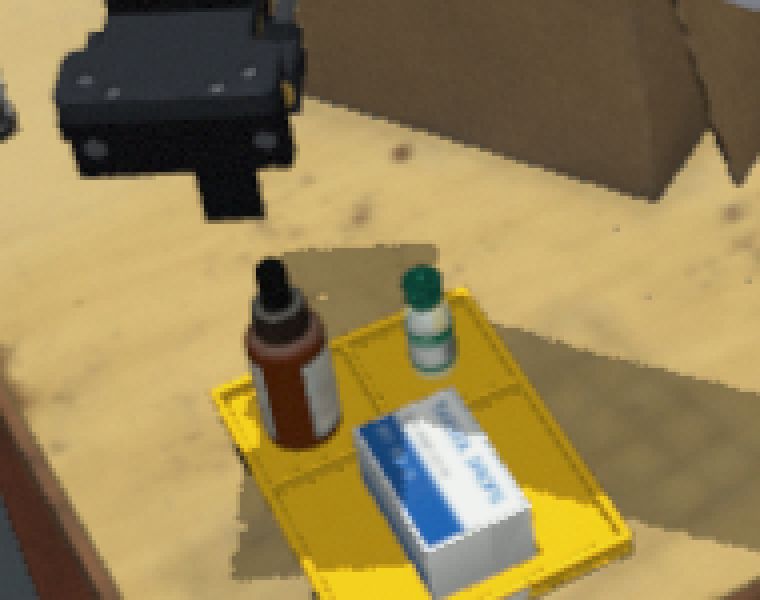

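Request:
play_rows:
  translation:
    - [15,-7,-4]
    - [24,-7,-7]
    - [25,-7,-8]
    - [20,-7,-6]
    - [0,0,0]
    - [0,0,0]
    - [0,0,0]
    - [0,0,0]
    - [0,0,0]
    - [0,0,0]
  turn:
    - [0,0,0]
    - [0,0,0]
    - [0,0,0]
    - [0,0.05,0]
    - [0,0.12,0]
    - [0,0.12,0]
    - [0,0.12,0]
    - [0,0.12,0]
    - [0,0.12,0]
    - [0,0.12,0]
  fingers: [0.4,0.4,0.4,0.4,0.4,0.4,0.4,0.4,0.4,0.4]

```text
time: 26.0
position: [0.4406, 0.1506, 0.1899]
tool_rot: [-0.287, 2.071, -2.074]
ft_force: [-0.8, 0.3, -0.6]
grip_width: 0.701
```

```bash
python3 -c "
from h import *
plan((.44,-.22,.19),-1.4)"
```

```text
t 26.0 p [440.6 150.6 189.9] jawdeg -74.1 tilt [-0.0011  0.0017] grip 61.0 F [-0.8  0.3 -0.6] q [ 0.75 -0.04 -1.1   1.9  -0.04  1.26 -1.63]
  turn [-0.002  0.106 -0.001] | shift after turn [ 6.360e+01 -1.000e-01  3.651e+02] | shift now [101.8   0.4 356.3] world [-6.000e-01 -3.706e+02  1.000e-01]
```

Request:
play_rows:
  translation:
    - [0,0,0]
    - [4,0,25]
    - [6,0,38]
    - [7,0,40]
    - [7,0,40]
    - [7,0,40]
    - [7,0,40]
    - [7,0,40]
    - [7,0,40]
    - [6,0,34]
  turn:
    - [0,0.106,0]
    - [0,0,0]
    - [0,0,0]
    - [0,0,0]
    - [0,0,0]
    - [0,0,0]
    - [0,0,0]
    - [0,0,0]
    - [0,0,0]
    - [0,0,0]
  fingers: [1,1,1,1,1,1,1,1,1,1]

```text
time: 26.83
position: [0.4421, -0.1947, 0.1903]
tool_rot: [-0.185, 2.127, -2.132]
ft_force: [0.9, 0.3, -0.1]
grip_width: 1.001
```

```bash
python3 - <<'E'
from h import *
import cv2
plan((.545,-.24,.15),.036)
im=ctrl.get_image('top');cv2.imwrite('pics/t14.png',cv2.resize(im[180:300,340:480],None,fx=5,fy=5,interpolation=cv2.INTER_CUBIC))
B=rect(.046,.075,.033)
cv2.imwrite('pics/s14.png',cv2.resize(ctrl.get_image('scene')[180:240,345:415],None,fx=10,fy=10,interpolation=cv2.INTER_CUBIC))
E
```

```text
t 26.83 p [ 442.1 -194.7  190.3] jawdeg -80.0 tilt [-0.001   0.0026] grip 87.1 F [ 0.9  0.3 -0.1] q [ 1.05  0.01 -0.68  1.88  0.01  1.26 -1.04]
  turn [-3.000e-03 -1.432e+00  1.000e-03] | shift after turn [ 49.   40.3 101.2] | shift now [-93.4  40.6  62.4] world [102.9 -45.3 -40.3]
```

View pics/t14.png

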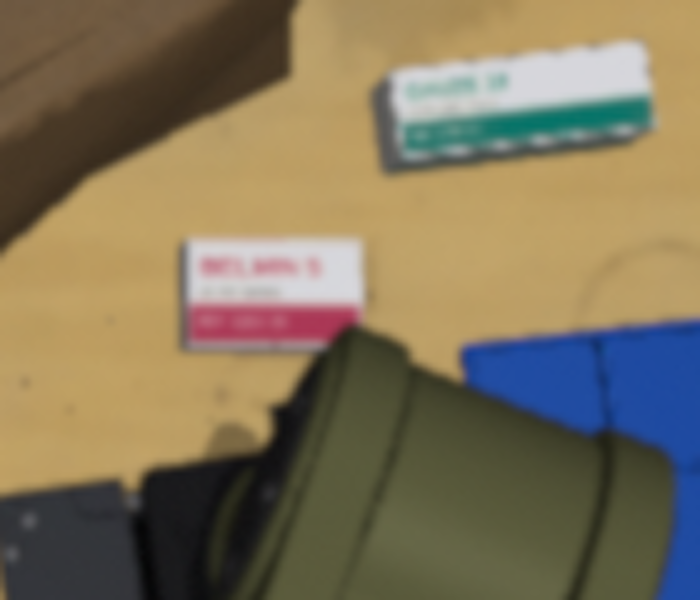

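View pics/s14.png

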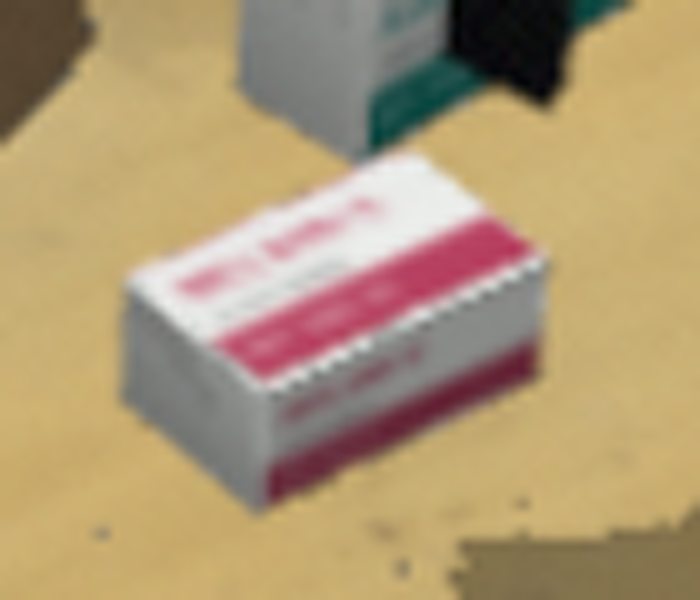

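```bash
python3 - <<'E'
from h import *
B=rect(.046,.075,.033);B0=rect(.046,.075,0)
s=lambda U:un(U,(345,180),10);t=lambda U:un(U,(340,180),5)
oS=('scene',B,s([(125,283),(417,150),(547,250),(262,388)]));oS0=('scene',[B0[3],B0[0],B0[2]],s([(262,510),(125,400),(540,375)]))
oT=('top',B,t([(187,240),(362,238),(361,347),(188,350)]))
for o in([oS,oS0,oT],[oS,oS0],[oT]): x,r=fit(o,[.56,-.22,0]);print(np.round(x,4),r)
E
```

```text
[ 0.5627 -0.2264  0.0328] [[0.1, -1.0], [-0.6, -0.9], [0.8, 0.1], [0.5, 0.1], [-0.1, 0.5], [-0.3, -0.2], [0.4, 0.1], [-0.5, -0.0], [-0.4, 0.3], [0.3, 0.0], [-0.4, -0.5]]
[ 0.5626 -0.226   0.0304] [[-0.0, -0.9], [-0.7, -0.7], [0.7, 0.3], [0.4, 0.2], [-0.2, 0.6], [-0.4, -0.1], [0.3, 0.3]]
[ 0.5627 -0.227   0.0376] [[-0.3, 0.1], [-0.2, 0.3], [0.6, -0.0], [-0.0, -0.4]]
```

Request:
play_rows:
  translation:
    - [0,0,0]
    - [0,0,0]
    - [0,0,0]
    - [0,0,0]
    - [0,0,0]
    - [0,0,0]
    - [0,0,0]
    - [0,0,0]
    - [0,0,0]
    - [0,0,0]
  turn:
    - [0,-0.12,0]
    - [0,-0.12,0]
    - [0,-0.12,0]
    - [0,-0.12,0]
    - [0,-0.12,0]
    - [0,-0.12,0]
    - [0,-0.12,0]
    - [0,-0.12,0]
    - [0,-0.12,0]
    - [0,-0.12,0]
  fingers: [1,1,1,1,1,1,1,1,1,1]

```text
time: 27.77
position: [0.4428, -0.1907, 0.1902]
tool_rot: [-1.114, 1.344, -1.347]
ft_force: [0.1, -0.6, 0.8]
grip_width: 1.001
```

Request:
play_rows:
  translation:
    - [0,0,0]
    - [0,0,0]
    - [7,4,14]
    - [8,6,16]
    - [8,6,17]
    - [8,6,17]
    - [8,6,16]
    - [7,6,12]
    - [3,6,9]
    - [0,0,0]
  turn:
    - [0,-0.12,0]
    - [0,-0.112,0]
    - [0,0,0]
    - [0,0,0]
    - [0,0,0]
    - [0,0,0]
    - [0,0,0]
    - [0,0,0]
    - [0,0,0]
    - [0,0,0]
  fingers: [1,1,1,1,1,1,1,1,1,1]

```text
time: 28.6
position: [0.5464, -0.2362, 0.1489]
tool_rot: [-1.225, 1.181, -1.18]
ft_force: [-0.7, -0.5, -0.0]
grip_width: 0.999
```

```bash
python3 - <<'E'
from h import *
plan((.55,-.24,.10),.033)
E
```

```text
t 28.6 p [ 546.4 -236.2  148.9] jawdeg 2.2 tilt [-0.0014  0.0008] grip 86.9 F [-0.7 -0.5 -0. ] q [ 0.94  0.33 -0.69  1.67  0.22  1.23  0.24]
  turn [-0.001  0.005 -0.001] | shift after turn [ 4.  48.9  3.5] | shift now [ 4.  48.9  3.5] world [  3.6  -3.8 -48.9]
```

Request:
play_rows:
  translation:
    - [1,10,1]
    - [1,13,1]
    - [1,13,1]
    - [1,13,0]
    - [0,0,0]
    - [0,0,0]
    - [0,0,0]
    - [0,0,0]
    - [0,0,0]
    - [0,0,0]
  turn:
    - [0,0.005,0]
    - [0,0,0]
    - [0,0,0]
    - [0,0,0]
    - [0,0,0.06]
    - [0,0,0.08]
    - [0,0,0.08]
    - [0,0,0.04]
    - [0,0,0]
    - [0,0,0]
  fingers: [1,1,1,1,1,1,1,1,1,1]

```text
time: 29.43
position: [0.5476, -0.2412, 0.0993]
tool_rot: [-1.034, 1.303, -0.992]
ft_force: [0.9, 1.2, -0.1]
grip_width: 1.003
```

```bash
python3 - <<'E'
from h import *
import cv2
plan((.55,-.24,.012),.033)
cv2.imwrite('pics/s15.png',cv2.resize(ctrl.get_image('scene')[120:260,290:470],None,fx=4.2,fy=4.2,interpolation=cv2.INTER_CUBIC))
im=ctrl.get_image('top');cv2.imwrite('pics/t15.png',cv2.resize(im[150:300,300:480],None,fx=4,fy=4,interpolation=cv2.INTER_CUBIC))
E
```

```text
t 29.43 p [ 547.6 -241.2   99.3] jawdeg 1.8 tilt [-0.2568 -0.0012] grip 87.3 F [ 0.9  1.2 -0.1] q [ 1.04  0.5  -0.7   1.6   0.08  1.26  0.39]
  turn [ 0.001 -0.002 -0.26 ] | shift after turn [-1.1 87.3  2.4] | shift now [21.4 84.7  2.5] world [  2.4   1.2 -87.3]
```

View pics/s15.png

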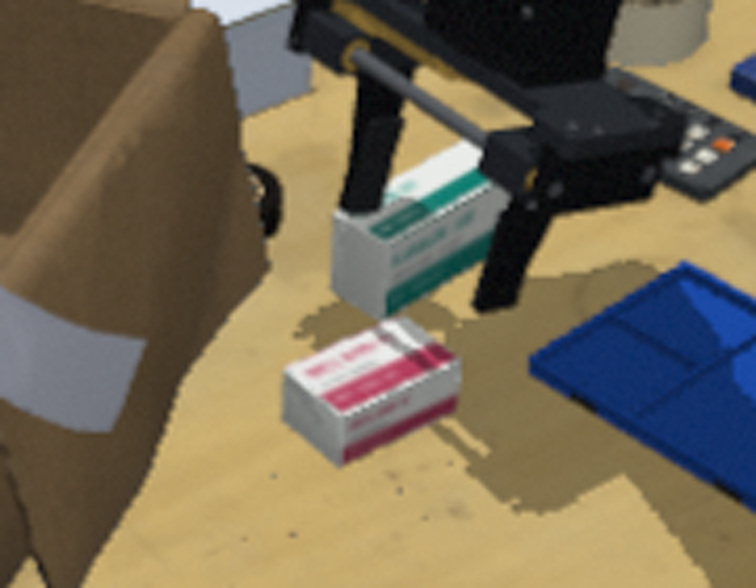

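View pics/t15.png

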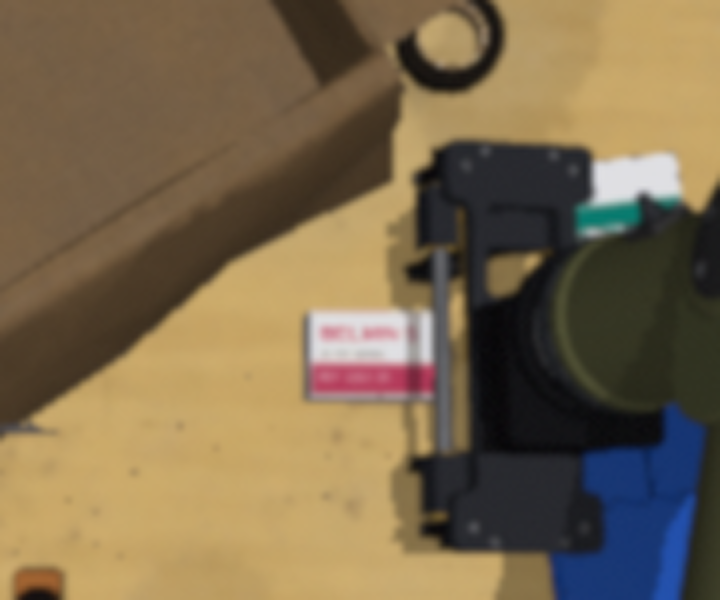

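Request:
play_rows:
  translation:
    - [2.5,10,0.5]
    - [3,12,0.5]
    - [3,12,0.5]
    - [3,12,0.5]
    - [3,12,0.5]
    - [2.5,10,0]
    - [2,8,0]
    - [1.5,6,0]
    - [0.5,2,0]
    - [0,0,0]
  turn:
    - [0,0,0]
    - [0,0,0]
    - [0,0,0]
    - [0,0,0]
    - [0,0,0]
    - [0,0,0]
    - [0,0,0]
    - [0,0,0]
    - [0,0,0]
    - [0,0,0]
  fingers: [1,1,1,1,1,1,1,1,1,1]

```text
time: 30.37
position: [0.5506, -0.2396, 0.0133]
tool_rot: [-1.034, 1.301, -0.991]
ft_force: [-0.0, -0.2, 0.6]
grip_width: 1.001
```

```bash
python3 - <<'E'
from h import *
import cv2
plan((.55,-.24,.012),.033)
cv2.imwrite('pics/s16.png',cv2.resize(ctrl.get_image('scene')[120:260,290:470],None,fx=4.2,fy=4.2,interpolation=cv2.INTER_CUBIC))
im=ctrl.get_image('top');cv2.imwrite('pics/t16.png',cv2.resize(im[150:300,300:480],None,fx=4,fy=4,interpolation=cv2.INTER_CUBIC))
E
```

```text
t 30.37 p [ 550.6 -239.6   13.3] jawdeg 1.8 tilt [-0.2571 -0.0003] grip 87.1 F [-0.  -0.2  0.6] q [ 1.01  0.6  -0.66  1.65  0.13  1.11  0.38]
  turn [ 0.    -0.001 -0.26 ] | shift after turn [ 0.4  1.3 -0.6] | shift now [ 0.7  1.1 -0.6] world [-0.6 -0.4 -1.3]
```

View pics/s16.png

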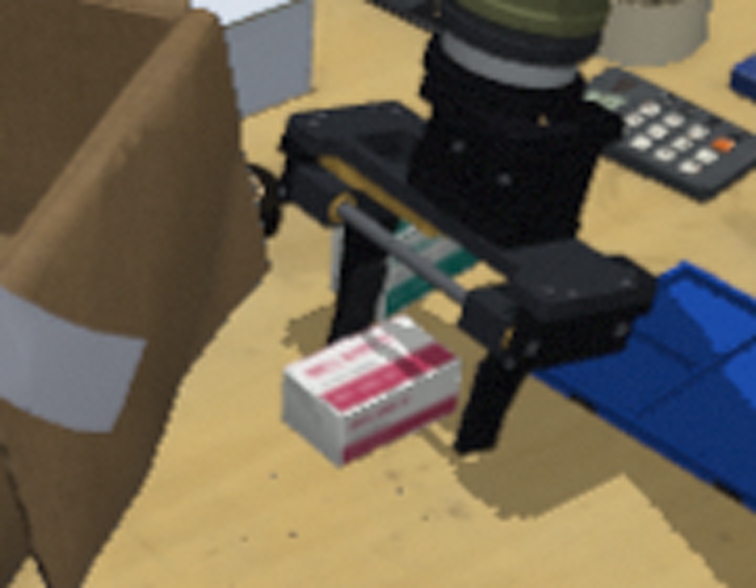

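View pics/t16.png

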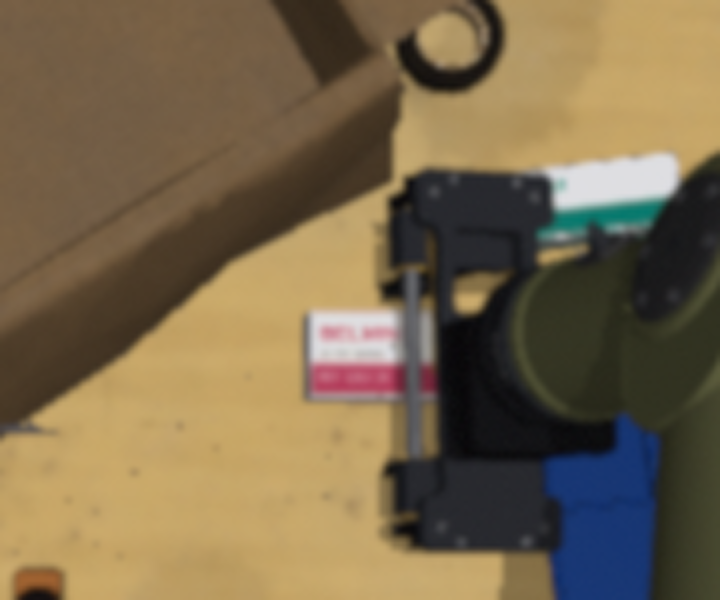

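Request:
play_rows:
  translation:
    - [0,0,0]
    - [0,0,0]
    - [0,0,0]
    - [0,0,0]
    - [0,0,0]
    - [0,0,0]
    - [0,0,0]
    - [0,0,0]
    - [0,0,0]
    - [0,0,0]
  turn:
    - [0,0,0]
    - [0,0,0]
    - [0,0,0]
    - [0,0,0]
    - [0,0,0]
    - [0,0,0]
    - [0,0,0]
    - [0,0,0]
    - [0,0,0]
    - [0,0,0]
  fingers: [0.85,0.75,0.65,0.55,0.45,0.35,0.25,0.15,0.05,-0.5]
  grip_force: 15

```text
time: 31.3
position: [0.5509, -0.2397, 0.014]
tool_rot: [-1.034, 1.3, -0.992]
ft_force: [1.7, -0.1, 1.8]
grip_width: 0.531
```

Request:
play_rows:
  translation:
    - [0,0,0]
    - [0,0,0]
    - [0,0,0]
    - [0,0,0]
    - [0,0,0]
    - [0,0,0]
    - [0,0,0]
    - [0,0,0]
    - [0,0,0]
    - [0,0,0]
  turn:
    - [0,0,0]
    - [0,0,0]
    - [0,0,0]
    - [0,0,0]
    - [0,0,0]
    - [0,0,0]
    - [0,0,0]
    - [0,0,0]
    - [0,0,0]
    - [0,0,0]
  fingers: [-1,-1,-1,-1,-1,-1,-1,-1,-1,-1]

```text
time: 32.13
position: [0.5509, -0.2397, 0.0139]
tool_rot: [-1.034, 1.3, -0.992]
ft_force: [0.9, -0.6, 2.0]
grip_width: 0.535
```

```bash
python3 - <<'E'
from h import *
import cv2
plan((.55,-.24,.012),.033)
cv2.imwrite('pics/s17.png',cv2.resize(ctrl.get_image('scene')[160:260,330:450],None,fx=6,fy=6,interpolation=cv2.INTER_CUBIC))
im=ctrl.get_image('top');cv2.imwrite('pics/t17.png',cv2.resize(im[180:280,350:470],None,fx=6,fy=6,interpolation=cv2.INTER_CUBIC))
E
```

```text
t 32.13 p [ 550.9 -239.7   13.9] jawdeg 1.8 tilt [-0.2565  0.0005] grip 46.6 F [ 0.9 -0.6  2. ] q [ 1.01  0.6  -0.66  1.65  0.13  1.11  0.38]
  turn [-0.001 -0.001 -0.259] | shift after turn [ 0.3  1.9 -0.9] | shift now [ 0.8  1.8 -0.9] world [-0.9 -0.3 -1.9]
```

View pics/s17.png

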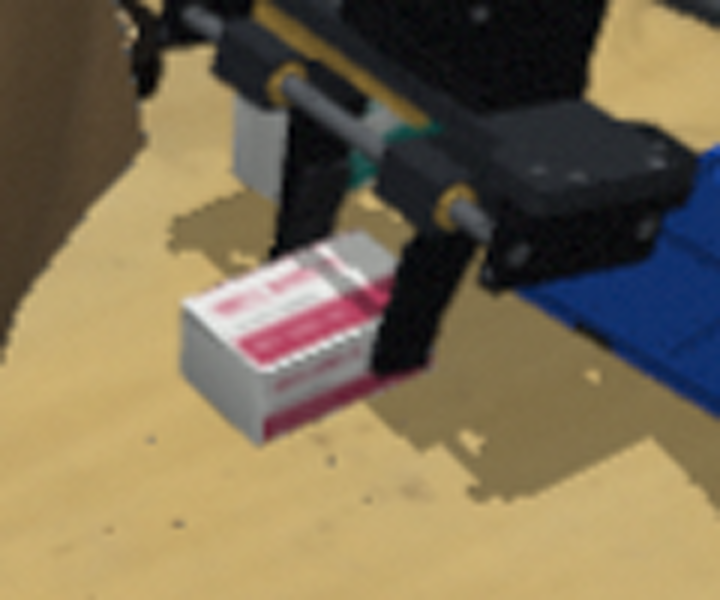

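View pics/t17.png

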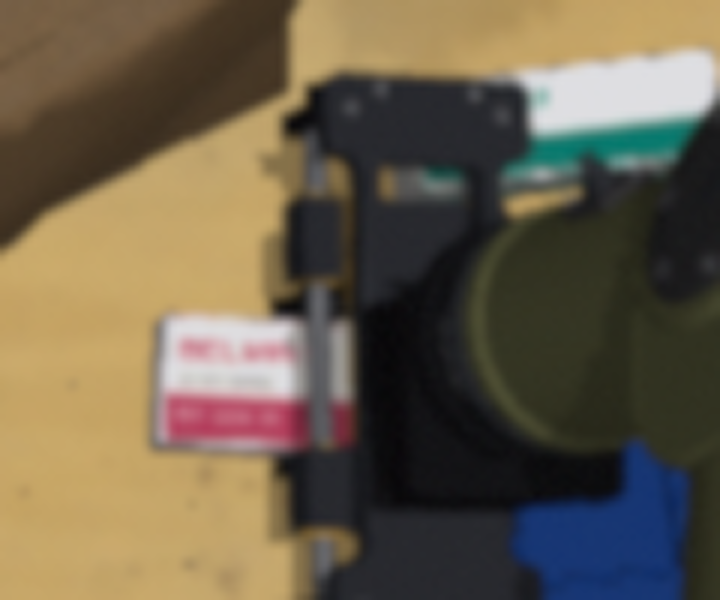

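```bash
cat >> h.py <<'E'
def planrel(pos,db):
    s=ctrl.get_state();R=Ro.from_rotvec(s['tool_rot']).as_matrix();p=s['position']
    R2=Ro.from_rotvec([0,0,db]).as_matrix()@R;d=(np.array(pos)-p)*1000
    print('t',round(s['time'],2),'p',np.round(p*1000,1),'jaw',np.round(np.arctan2(R[1,2],R[0,2]),3),'tilt',np.round(R[2],4),'grip',round(s['grip_width']*87,1),'F',np.round(s['ft_force'],1),'q',np.round(s['joint_positions'],2))
    print('  turn',np.round(Ro.from_matrix(R.T@R2).as_rotvec(),3),'shift now',np.round(R.T@d,1),'after turn',np.round(R2.T@d,1),'horiz/vert after',np.round(R2.T@(d*[1,1,0]),1),np.round(R2.T@(d*[0,0,1]),1))
E
python3 -c "
from h import *
planrel((.4439,-.4012,.09),.1445-.033)"
```

```text
t 32.23 p [ 550.9 -239.7   13.9] jaw 0.032 tilt [-2.565e-01 -9.666e-01  5.000e-04] grip 46.5 F [1.  0.4 2.1] q [ 1.01  0.6  -0.66  1.65  0.13  1.11  0.38]
  turn [-0.029 -0.108  0.   ] shift now [ 133.2 -114.1 -112.1] after turn [ 120.2 -110.7 -129. ] horiz/vert after [ 139.7  -37.1 -129. ] [-19.5 -73.5   0. ]
```

Request:
play_rows:
  translation:
    - [-0.5,-2,0]
    - [-1.5,-6,0]
    - [-2.5,-10,0]
    - [-3,-11,0]
    - [-3,-11,0]
    - [-3,-11,0]
    - [-3,-11,0]
    - [-3,-11,0]
    - [0,0,0]
    - [0,0,0]
  turn:
    - [0,0,0]
    - [0,0,0]
    - [0,0,0]
    - [0,0,0]
    - [0,0,0]
    - [0,0,0]
    - [0,0,0]
    - [0,0,0]
    - [-0.015,-0.054,0]
    - [-0.014,-0.054,0]
  fingers: [-1,-1,-1,-1,-1,-1,-1,-1,-1,-1]
  grip_force: 20

```text
time: 33.07
position: [0.5512, -0.2402, 0.0914]
tool_rot: [-1.096, 1.226, -0.908]
ft_force: [0.3, -0.2, -1.3]
grip_width: 0.53
```

```bash
python3 - <<'E'
from h import *
import cv2
planrel((.4439,-.4012,.09),0)
cv2.imwrite('pics/s18.png',cv2.resize(ctrl.get_image('scene')[140:260,320:460],None,fx=5,fy=5,interpolation=cv2.INTER_CUBIC))
E
```

```text
t 33.07 p [ 551.2 -240.2   91.4] jaw 0.146 tilt [-0.2545 -0.9671  0.0014] grip 46.1 F [ 0.3 -0.2 -1.3] q [ 1.02  0.53 -0.71  1.58  0.12  1.27  0.47]
  turn [0. 0. 0.] shift now [ 139.2  -35.4 -129.6] after turn [ 139.2  -35.4 -129.6] horiz/vert after [ 138.9  -36.7 -129.6] [ 0.3  1.3 -0. ]
```

View pics/s18.png

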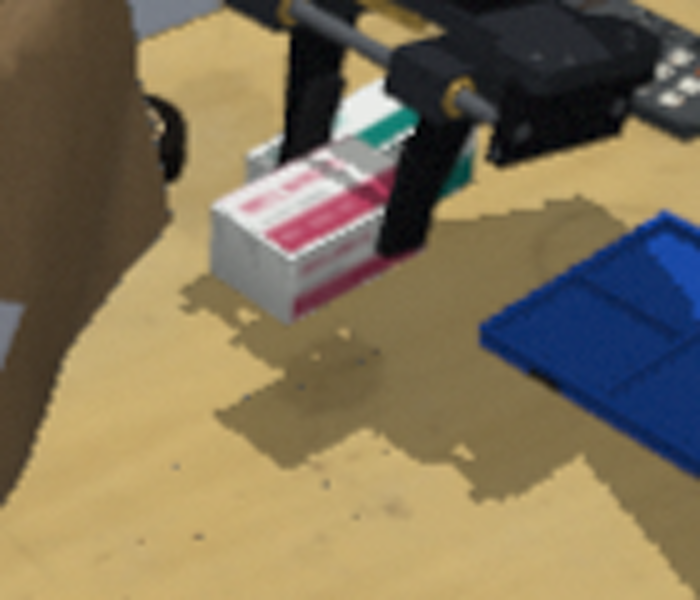

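Box lifted level. Across to the blue tray.

Request:
play_rows:
  translation:
    - [7,-2,-6]
    - [14,-4,-13]
    - [17,-4,-16]
    - [18,-5,-17]
    - [18,-5,-17]
    - [18,-5,-17]
    - [17,-4,-16]
    - [15,-4,-14]
    - [10,-3,-9]
    - [5,-1,-4]
  turn:
    - [0,0,0]
    - [0,0,0]
    - [0,0,0]
    - [0,0,0]
    - [0,0,0]
    - [0,0,0]
    - [0,0,0]
    - [0,0,0]
    - [0,0,0]
    - [0,0,0]
  fingers: [-1,-1,-1,-1,-1,-1,-1,-1,-1,-1]

```text
time: 33.95
position: [0.4414, -0.4035, 0.0895]
tool_rot: [-1.094, 1.233, -0.911]
ft_force: [-0.0, 0.2, -1.0]
grip_width: 0.532
```

```bash
python3 - <<'E'
from h import *
import cv2
planrel((.4439,-.4012,.030),0)
cv2.imwrite('pics/s19.png',cv2.resize(ctrl.get_image('scene')[160:270,390:530],None,fx=5,fy=5,interpolation=cv2.INTER_CUBIC))
E
```

```text
t 33.95 p [ 441.4 -403.5   89.5] jaw 0.139 tilt [-0.2555 -0.9668 -0.0015] grip 46.3 F [-0.   0.2 -1. ] q [ 1.26  0.55 -0.64  1.53  0.14  1.35  0.76]
  turn [0. 0. 0.] shift now [13.3 58.   2.9] after turn [13.3 58.   2.9] horiz/vert after [-1.8  0.5  2.8] [15.2 57.5  0.1]
```

View pics/s19.png

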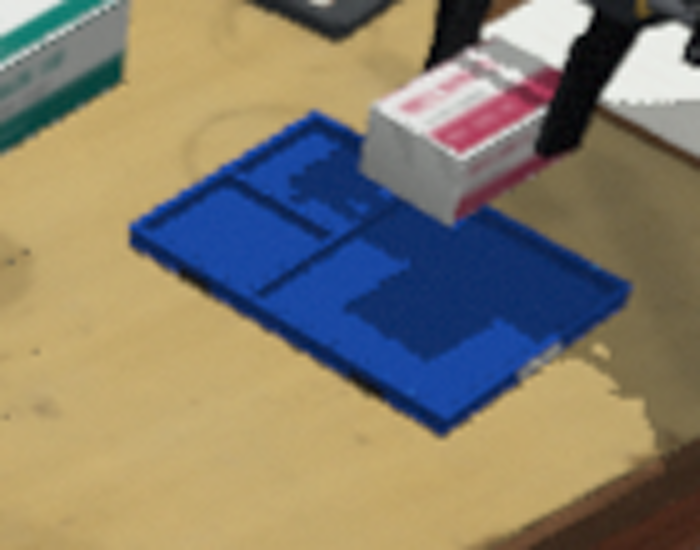

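```bash
python3 - <<'E'
from h import *
Y=rect(.165,.121,.011);c2=lambda U:un(U,(340,180),4)
t=('top',Y,c2([(369,277),(590,253),(634,555),(413,581)]));s=('scene',Y,un([(130,228),(315,112),(632,286),(445,424)],(390,160),5))
for o in([t,s],[t],[s]): x,r=fit(o,[.47,-.38,.14]);print(np.round(x,4),r)
# expected box corner projections at present
st=ctrl.get_state();p=st['position'];z0=p[2]-.0139;R=Ro.from_rotvec([0,0,.14]).as_matrix()
c=p+R@[0,.0133,0]
print((proj('scene',np.array([(.023,.0375,.033),(-.023,.0375,.033),(.023,.0375,0),(-.023,.0375,0)])@R.T+[c[0],c[1],z0])-[390,160])*5+2)
E
```

```text
[ 0.4717 -0.3824  0.1423] [[-0.2, -0.1], [-0.4, -0.2], [-0.2, 0.7], [-0.8, 0.7], [-0.1, -0.9], [0.2, -0.8], [0.2, -0.5], [0.5, -1.5]]
[ 0.4724 -0.3834  0.1445] [[0.1, -0.3], [-0.1, -0.5], [0.3, 0.3], [-0.3, 0.4]]
[ 0.4697 -0.3799  0.1409] [[-0.4, -0.0], [0.0, 0.1], [0.1, 0.5], [0.2, -0.5]]
[[375.07525665 104.92482252]
 [471.73450047 157.68452469]
 [363.84245514 173.06442213]
 [458.52701337 226.40354802]]
```

Request:
play_rows:
  translation:
    - [1,8,1]
    - [2,10,1]
    - [2.5,10,1]
    - [2.5,10,0]
    - [2,9,0]
    - [2,8,0]
    - [1,4,0]
    - [1,3,0]
    - [0,0,0]
    - [0,0,0]
  turn:
    - [0,0,0]
    - [0,0,0]
    - [0,0,0]
    - [0,0,0]
    - [0,0,0]
    - [0,0,0]
    - [0,0,0]
    - [0,0,0]
    - [0,0,0]
    - [0,0,0]
  fingers: [-1,-1,-1,-1,-1,-1,-1,-1,-1,-1]

```text
time: 34.83
position: [0.4464, -0.3978, 0.0261]
tool_rot: [-1.095, 1.229, -0.908]
ft_force: [-0.3, -0.7, -1.4]
grip_width: 0.53
```

```bash
python3 - <<'E'
from h import *
import cv2
planrel((.4439,-.4012,.0172),0)
cv2.imwrite('pics/s20.png',cv2.resize(ctrl.get_image('scene')[160:270,390:530],None,fx=5,fy=5,interpolation=cv2.INTER_CUBIC))
E
```

```text
t 34.83 p [ 446.4 -397.8   26.1] jaw 0.144 tilt [-2.564e-01 -9.666e-01  1.000e-04] grip 46.1 F [-0.3 -0.7 -1.4] q [ 1.24  0.62 -0.62  1.58  0.18  1.24  0.75]
  turn [0. 0. 0.] shift now [ 5.2  7.9 -3. ] after turn [ 5.2  7.9 -3. ] horiz/vert after [ 2.9 -0.8 -3. ] [ 2.3  8.6 -0. ]
```

View pics/s20.png

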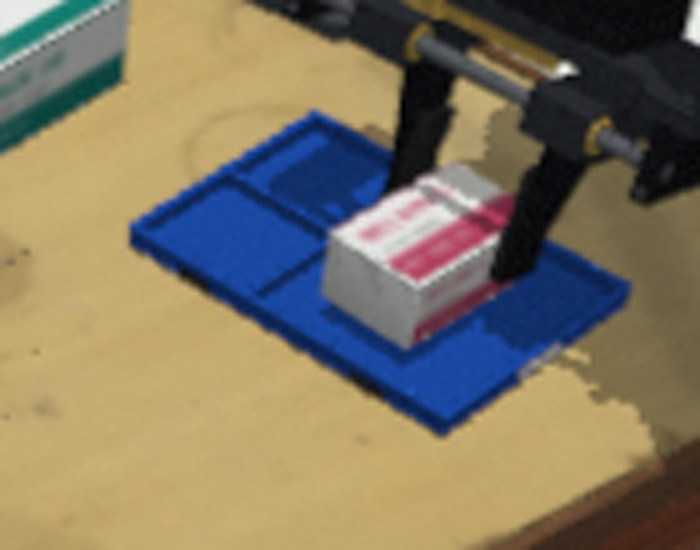

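Request:
play_rows:
  translation:
    - [2,2,-1]
    - [1.5,2.5,-1]
    - [1,2,-1]
    - [0.7,1.4,0]
    - [0,0,0]
    - [0,0,0]
    - [0,0,0]
    - [0,0,0]
    - [0,0,0]
    - [0,0,0]
  turn:
    - [0,0,0]
    - [0,0,0]
    - [0,0,0]
    - [0,0,0]
    - [0,0,0]
    - [0,0,0]
    - [0,0,0]
    - [0,0,0]
    - [0,0,0]
    - [0,0,0]
  fingers: [-1,-1,-1,-1,-1,-1,0.08,0.15,0.25,0.4]

```text
time: 35.72
position: [0.4439, -0.4009, 0.0171]
tool_rot: [-1.095, 1.229, -0.907]
ft_force: [0.6, -0.3, 0.2]
grip_width: 0.629
```

Request:
play_rows:
  translation:
    - [0,0,0]
    - [-1,-5,0]
    - [-2.5,-10,0]
    - [-4,-15,0]
    - [-5,-20,0]
    - [-5,-20,0]
    - [-5,-20,0]
    - [-5,-20,0]
    - [-5,-20,0]
    - [0,0,0]
  turn:
    - [0,0,0]
    - [0,0,0]
    - [0,0,0]
    - [0,0,0]
    - [0,0,0]
    - [0,0,0]
    - [0,0,0]
    - [0,0,0]
    - [0,0,0]
    - [0,0,0]
  fingers: [0.45,0.45,0.45,0.45,0.45,0.45,0.45,0.45,0.45,0.45]

```text
time: 36.55
position: [0.4466, -0.4044, 0.1574]
tool_rot: [-1.096, 1.222, -0.914]
ft_force: [0.2, 0.4, 0.6]
grip_width: 0.728
```

```bash
python3 - <<'E'
from h import *
import cv2
plan((.44,-.2,.15),-1.4)
cv2.imwrite('pics/s21.png',cv2.resize(ctrl.get_image('scene')[160:270,390:530],None,fx=5,fy=5,interpolation=cv2.INTER_CUBIC))
E
```

```text
t 36.55 p [ 446.6 -404.4  157.4] jawdeg 8.2 tilt [-0.2495  0.0052] grip 63.3 F [0.2 0.4 0.6] q [ 1.26  0.5  -0.66  1.46  0.12  1.46  0.76]
  turn [ 0.19   1.536 -0.204] | shift after turn [ -28.3    7.4 -202.6] | shift now [-194.9   58.    22.8] world [ -6.6 204.4  -7.4]
```

View pics/s21.png

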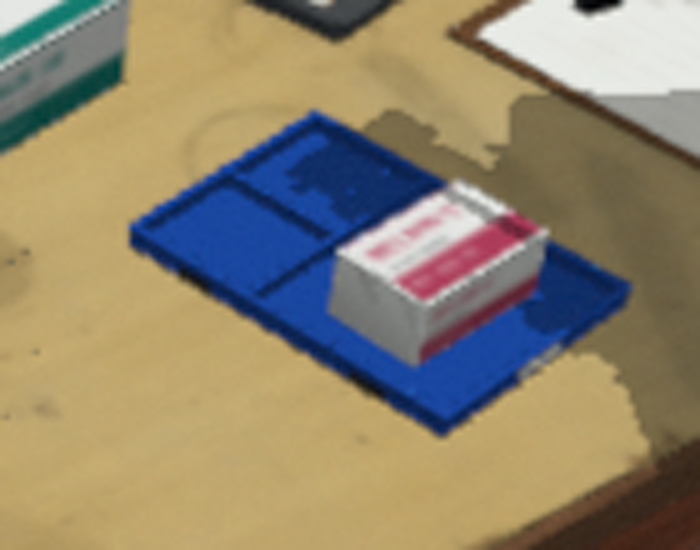

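Request:
play_rows:
  translation:
    - [0,0,0]
    - [0,0,0]
    - [0,0,0]
    - [0,0,0]
    - [0,0,0]
    - [0,0,0]
    - [0,0,0]
    - [0,0,0]
    - [0,0,0]
    - [0,0,0]
  turn:
    - [0,0,-0.085]
    - [0,0,-0.085]
    - [0,0,-0.085]
    - [0,0.12,0]
    - [0,0.12,0]
    - [0,0.12,0]
    - [0,0.12,0]
    - [0,0.12,0]
    - [0,0.12,0]
    - [0,0.12,0]
  fingers: [0.4,0.4,0.4,0.4,0.4,0.4,0.4,0.4,0.4,0.4]

```text
time: 37.43
position: [0.4437, -0.4025, 0.1507]
tool_rot: [-0.79, 1.709, -1.7]
ft_force: [-0.2, -0.3, -0.2]
grip_width: 0.697
```

Request:
play_rows:
  translation:
    - [0,0,0]
    - [0,0,0]
    - [0,0,0]
    - [0,0,0]
    - [0,0,0]
    - [0,0,0]
    - [0,0,-10]
    - [0,0,-20]
    - [0,0,-30]
    - [0,0,-30]
  turn:
    - [0,0.12,0]
    - [0,0.12,0]
    - [0,0.12,0]
    - [0,0.12,0]
    - [0,0.12,0]
    - [0,0.12,0]
    - [0,0,0]
    - [0,0,0]
    - [0,0,0]
    - [0,0,0]
  fingers: [0.4,0.4,0.4,0.4,0.4,0.4,0.4,0.4,0.4,0.4]

```text
time: 38.27
position: [0.4295, -0.3123, 0.1509]
tool_rot: [-0.17, 2.146, -2.134]
ft_force: [0.8, -0.7, 0.2]
grip_width: 0.7
```

```bash
python3 - <<'E'
from h import *
import cv2
plan((.4225,-.05,.15),-1.45)
im=ctrl.get_image('scene');cv2.imwrite('pics/s22.png',cv2.resize(im[255:310,325:375],None,fx=10,fy=10,interpolation=cv2.INTER_CUBIC))
im=ctrl.get_image('top');cv2.imwrite('pics/t22.png',cv2.resize(im[280:325,285:335],None,fx=10,fy=10,interpolation=cv2.INTER_CUBIC))
E
```

```text
t 38.27 p [ 429.5 -312.3  150.9] jawdeg -81.0 tilt [ 0.0006 -0.0056] grip 60.9 F [ 0.8 -0.7  0.2] q [ 1.03  0.15 -0.49  1.82  0.07  1.19 -0.89]
  turn [0.006 0.037 0.001] | shift after turn [ -24.7    0.9 -261.2] | shift now [ -34.3    2.3 -260.1] world [ -7.  262.3  -0.9]
```

View pics/s22.png

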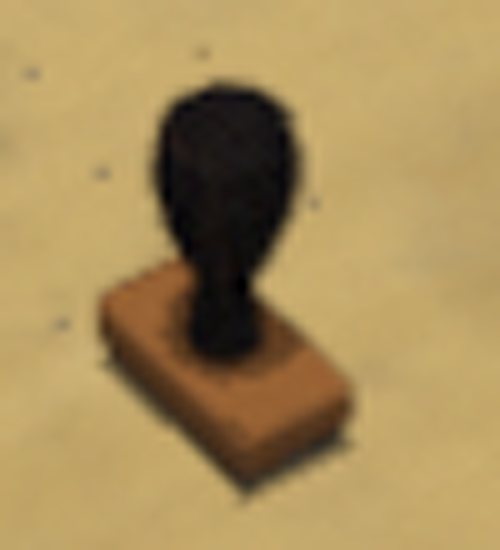

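View pics/t22.png

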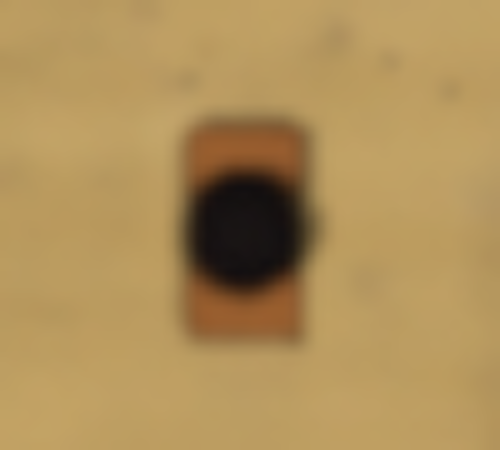

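Request:
play_rows:
  translation:
    - [0,0,0]
    - [-2,0,-20]
    - [-3,0,-32]
    - [-3,0,-36]
    - [-4,0,-36]
    - [-4,0,-36]
    - [-3,0,-36]
    - [-3,0,-32]
    - [-2,0,-22]
    - [-1,0,-11]
  turn:
    - [0.006,0.037,0]
    - [0,0,0]
    - [0,0,0]
    - [0,0,0]
    - [0,0,0]
    - [0,0,0]
    - [0,0,0]
    - [0,0,0]
    - [0,0,0]
    - [0,0,0]
  fingers: [0.4,0.4,0.4,0.4,0.4,0.4,0.4,0.4,0.4,0.4]

```text
time: 39.2
position: [0.4238, -0.0485, 0.151]
tool_rot: [-0.135, 2.155, -2.16]
ft_force: [-0.2, -0.0, -0.4]
grip_width: 0.7
```

```bash
python3 - <<'E'
from h import *
plan((.4225,-.05,.038),-1.45)
E
```

```text
t 39.2 p [423.8 -48.5 151. ] jawdeg -82.8 tilt [0.0006 0.0023] grip 60.9 F [-0.2 -0.  -0.4] q [ 0.82 -0.11 -0.72  2.04 -0.07  1.18 -1.32]
  turn [-0.002  0.004  0.001] | shift after turn [  1.5 113.    1.3] | shift now [  1.4 113.    1. ] world [  -1.3   -1.5 -113. ]
```

Request:
play_rows:
  translation:
    - [0,10,0]
    - [1,15,1]
    - [0,16,0]
    - [0,16,0]
    - [0,15,0]
    - [0,14,0]
    - [0,12,0]
    - [0,8,0]
    - [0,5,0]
    - [0,2,0]
  turn:
    - [-0.002,0,0]
    - [0,0,0]
    - [0,0,0]
    - [0,0,0]
    - [0,0,0]
    - [0,0,0]
    - [0,0,0]
    - [0,0,0]
    - [0,0,0]
    - [0,0,0]
  fingers: [0.4,0.4,0.4,0.4,0.4,0.4,0.4,0.4,0.4,0.4]

```text
time: 40.03
position: [0.4228, -0.0537, 0.0369]
tool_rot: [-0.128, 2.163, -2.161]
ft_force: [-0.3, 0.4, 0.6]
grip_width: 0.695
```

```bash
python3 - <<'E'
from h import *
import cv2
plan((.4225,-.05,.038),-1.45)
cv2.imwrite('pics/s23.png',cv2.resize(ctrl.get_image('scene')[210:320,280:420],None,fx=5,fy=5,interpolation=cv2.INTER_CUBIC))
E
```

```text
t 40.03 p [422.8 -53.7  36.9] jawdeg -83.3 tilt [ 0.0016 -0.0013] grip 60.5 F [-0.3  0.4  0.6] q [ 0.8   0.08 -0.74  2.16  0.07  0.92 -1.44]
  turn [ 0.001 -0.004  0.002] | shift after turn [-0.1 -1.1 -3.7] | shift now [-0.1 -1.1 -3.7] world [-0.3  3.7  1.1]
```

View pics/s23.png

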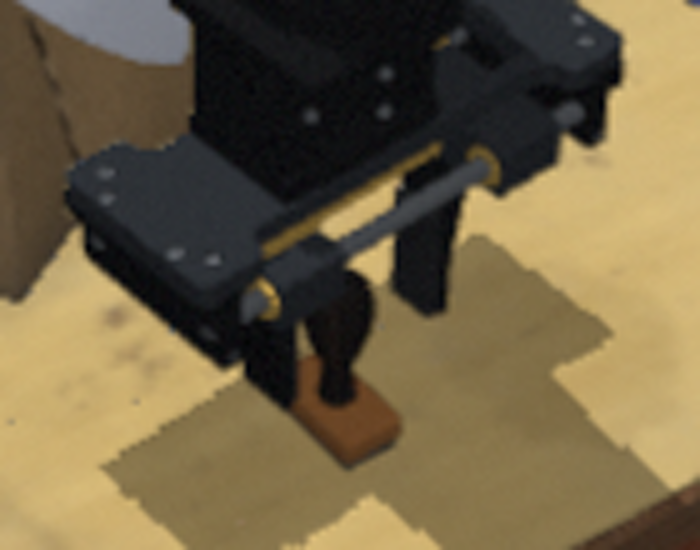

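Request:
play_rows:
  translation:
    - [0,-0.5,-2.5]
    - [0,-0.5,-2]
    - [0,0,0]
    - [0,0,0]
    - [0,0,0]
    - [0,0,0]
    - [0,0,0]
    - [0,0,0]
    - [0,0,0]
    - [0,0,0]
  turn:
    - [0,0,0]
    - [0,0,0]
    - [0,0,0]
    - [0,0,0]
    - [0,0,0]
    - [0,0,0]
    - [0,0,0]
    - [0,0,0]
    - [0,0,0]
    - [0,0,0]
  fingers: [0.3,0.2,0.1,0,-0.1,-0.17,-0.24,-0.31,-0.38,-0.45]
  grip_force: 15

```text
time: 40.92
position: [0.423, -0.0485, 0.039]
tool_rot: [-0.127, 2.161, -2.16]
ft_force: [-0.3, 0.3, -0.6]
grip_width: 0.309
```

Request:
play_rows:
  translation:
    - [0,0,0]
    - [0,0,0]
    - [0,0,0]
    - [0,0,0]
    - [0,0,0]
    - [0,-3,0]
    - [0,-6,0]
    - [0,-8,0]
    - [0,-8,0]
    - [0,-5,0]
  turn:
    - [0,0,0]
    - [0,0,0]
    - [0,0,0]
    - [0,0,0]
    - [0,0,0]
    - [0,0,0]
    - [0,0,0]
    - [0,0,0]
    - [0,0,0]
    - [0,0,0]
  fingers: [-0.7,-1,-1,-1,-1,-1,-1,-1,-1,-1]

```text
time: 41.75
position: [0.4238, -0.0486, 0.0705]
tool_rot: [-0.126, 2.16, -2.16]
ft_force: [0.1, 0.5, -0.2]
grip_width: 0.288
```

```bash
python3 - <<'E'
from h import *
import cv2
plan((.44,-.25,.13),-1.45)
cv2.imwrite('pics/s24.png',cv2.resize(ctrl.get_image('scene')[210:320,280:420],None,fx=5,fy=5,interpolation=cv2.INTER_CUBIC))
E
```

```text
t 41.75 p [423.8 -48.6  70.5] jawdeg -83.3 tilt [-0.0015  0.0005] grip 25.0 F [ 0.1  0.5 -0.2] q [ 0.8   0.01 -0.75  2.13  0.01  1.   -1.4 ]
  turn [-0.    -0.003 -0.002] | shift after turn [  8.2 -59.5 201.9] | shift now [  7.4 -59.4 201.9] world [  16.2 -201.4   59.5]
```

View pics/s24.png

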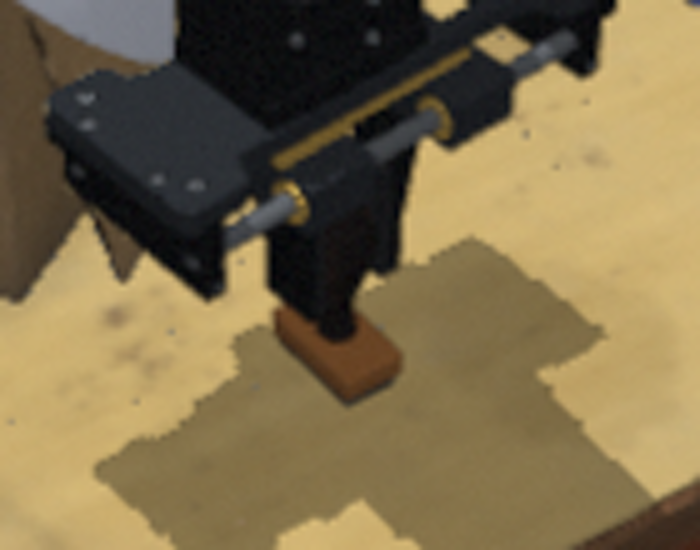

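Request:
play_rows:
  translation:
    - [0,-10,0]
    - [0,-15,5]
    - [0,-15,15]
    - [1,-12,22]
    - [1,-8,27]
    - [1,0,28]
    - [1,0,28]
    - [1,0,28]
    - [1,0,25]
    - [0,0,15]
  turn:
    - [0,0,0]
    - [0,0,0]
    - [0,0,0]
    - [0,0,0]
    - [0,0,0]
    - [0,0,0]
    - [0,0,0]
    - [0,0,0]
    - [0,0,0]
    - [0,0,0]
  fingers: [-1,-1,-1,-1,-1,-1,-1,-1,-1,-1]

```text
time: 42.63
position: [0.4392, -0.2441, 0.1293]
tool_rot: [-0.124, 2.162, -2.163]
ft_force: [-0.8, 0.8, 0.0]
grip_width: 0.289
```

```bash
python3 - <<'E'
from h import *
plan((.5178,-.3465,.13),-1.45+.115)
E
```

```text
t 42.63 p [ 439.2 -244.1  129.3] jawdeg -83.4 tilt [0.0001 0.0004] grip 25.2 F [-0.8  0.8  0. ] q [ 0.98  0.11 -0.55  1.91  0.06  1.14 -1.05]
  turn [-0.    -0.121  0.   ] | shift after turn [-52.6  -0.7 117.9] | shift now [-66.4  -0.6 110.7] world [  78.6 -102.4    0.7]
```

Request:
play_rows:
  translation:
    - [0,0,0]
    - [0,0,0]
    - [-4,0,8]
    - [-7,0,16]
    - [-9,0,20]
    - [-9,0,20]
    - [-9,0,20]
    - [-8,0,18]
    - [-5,0,11]
    - [-2,0,5]
  turn:
    - [0,-0.06,0]
    - [0,-0.06,0]
    - [0,0,0]
    - [0,0,0]
    - [0,0,0]
    - [0,0,0]
    - [0,0,0]
    - [0,0,0]
    - [0,0,0]
    - [0,0,0]
  fingers: [-1,-1,-1,-1,-1,-1,-1,-1,-1,-1]

```text
time: 43.47
position: [0.5201, -0.3447, 0.1286]
tool_rot: [-0.247, 2.097, -2.096]
ft_force: [-0.0, -0.8, -0.5]
grip_width: 0.291
```

```bash
python3 - <<'E'
from h import *
plan((.5178,-.3465,.055),-1.45+.115)
E
```

```text
t 43.47 p [ 520.1 -344.7  128.6] jawdeg -76.5 tilt [-0.0006 -0.0004] grip 25.3 F [-0.  -0.8 -0.5] q [ 0.95  0.37 -0.51  1.62  0.19  1.2  -0.93]
  turn [ 0.    -0.001 -0.001] | shift after turn [ 2.7 73.6  1.2] | shift now [ 2.7 73.6  1.3] world [ -2.3  -1.8 -73.6]
```

Request:
play_rows:
  translation:
    - [0.5,8,0]
    - [0.5,12,0]
    - [0.5,13,0]
    - [0.5,13,0]
    - [0.5,12,0]
    - [0,8,0]
    - [0,5,0]
    - [0,3,0]
    - [0,0,0]
    - [0,0,0]
  turn:
    - [0,0,0]
    - [0,0,0]
    - [0,0,0]
    - [0,0,0]
    - [0,0,0]
    - [0,0,0]
    - [0,0,0]
    - [0,0,0]
    - [0,0,0]
    - [0,0,0]
  fingers: [-1,-1,-1,-1,-1,-1,-1,-1,-1,-1]

```text
time: 44.3
position: [0.5169, -0.3438, 0.0553]
tool_rot: [-0.25, 2.095, -2.095]
ft_force: [-0.3, 0.4, -0.1]
grip_width: 0.286
```

```bash
python3 - <<'E'
from h import *
import cv2
plan((.5178,-.3465,.0425),-1.45+.115)
cv2.imwrite('pics/s25.png',cv2.resize(ctrl.get_image('scene')[150:260,390:530],None,fx=5,fy=5,interpolation=cv2.INTER_CUBIC))
R=Ro.from_rotvec([0,0,.14]).as_matrix();p=ctrl.get_state()['position']
print((proj('scene',np.array([(.023,.0135,0),(.023,-.0135,0),(-.023,-.0135,0),(-.023,.0135,0)])@R.T+[p[0],p[1],p[2]-.039])-[390,150])*5+2)
R=Ro.from_rotvec([0,0,.1434]).as_matrix()
print((proj('scene',np.array([(.0215,.0575,.003),(.0795,.0575,.003),(.0795,.0015,.003),(.0215,.0015,.003)])@R.T+[.472,-.3829,0])-[390,150])*5+2)
E
```

```text
t 44.3 p [ 516.9 -343.8   55.3] jawdeg -76.4 tilt [-0.0004  0.0001] grip 24.9 F [-0.3  0.4 -0.1] q [ 0.94  0.44 -0.49  1.7   0.23  1.07 -0.96]
  turn [-0.     0.002 -0.   ] | shift after turn [-0.3 12.8  2.8] | shift now [-0.3 12.8  2.8] world [  0.9  -2.7 -12.8]
[[171.59126411 257.74127984]
 [214.35697423 231.30940303]
 [299.05486866 280.93552137]
 [256.26243351 308.42791532]]
[[244.64752505 352.60004907]
 [138.4151386  288.07877617]
 [226.07934487 233.28955751]
 [332.34970112 295.05360627]]
```

View pics/s25.png

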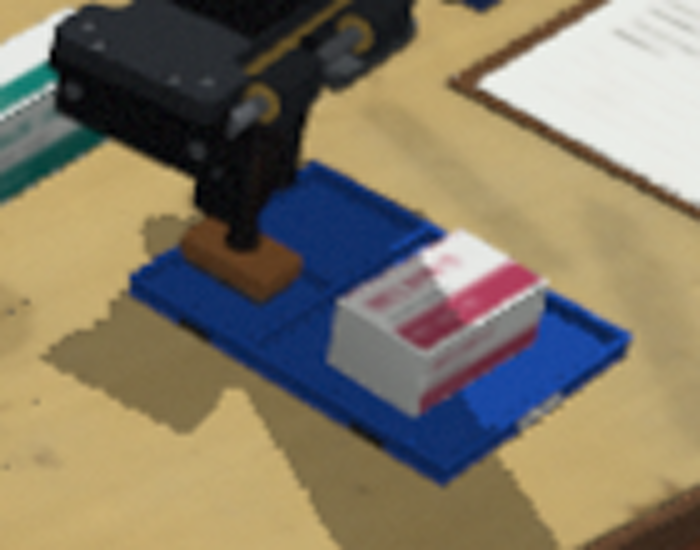

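Request:
play_rows:
  translation:
    - [-0.5,2,1.5]
    - [0,3,1.5]
    - [0,3,0]
    - [0,2,0]
    - [0,0,0]
    - [0,0,0]
    - [0,0,0]
    - [0,0,0]
    - [0,0,0]
    - [0,0,0]
  turn:
    - [0,0,0]
    - [0,0,0]
    - [0,0,0]
    - [0,0,0]
    - [0,0,0]
    - [0,0,0]
    - [0,0,0]
    - [0,0,0]
    - [0,0,0]
    - [0,0,0]
  fingers: [-1,-1,-1,-1,-1,-1,-1,-1,-1,-1]

```text
time: 45.18
position: [0.5178, -0.3465, 0.045]
tool_rot: [-0.25, 2.096, -2.095]
ft_force: [-0.4, -0.2, -1.2]
grip_width: 0.292
```

```bash
python3 - <<'E'
from h import *
import cv2
plan((.5178,-.3465,.0420),-1.45+.115)
cv2.imwrite('pics/s26.png',cv2.resize(ctrl.get_image('scene')[180:240,400:460],None,fx=10,fy=10,interpolation=cv2.INTER_CUBIC))
E
```

```text
t 45.18 p [ 517.8 -346.5   45. ] jawdeg -76.4 tilt [-0.0001 -0.0003] grip 25.4 F [-0.4 -0.2 -1.2] q [ 0.94  0.45 -0.49  1.7   0.24  1.05 -0.96]
  turn [ 0.     0.002 -0.   ] | shift after turn [0. 3. 0.] | shift now [0. 3. 0.] world [ 0. -0. -3.]
```

View pics/s26.png

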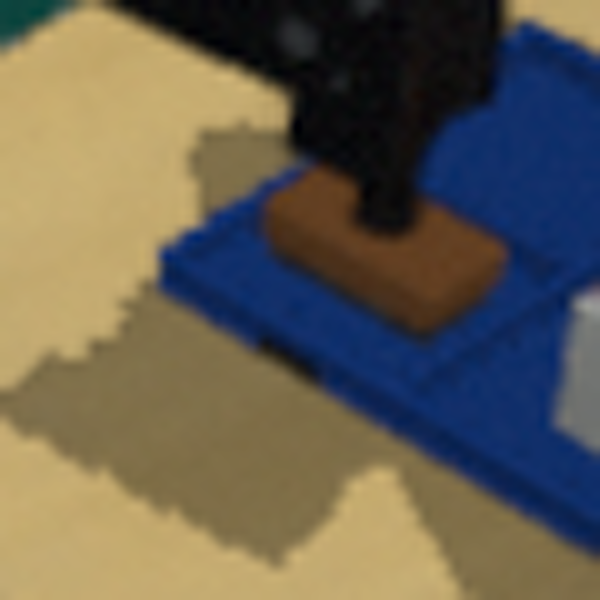

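Request:
play_rows:
  translation:
    - [0,1.5,0]
    - [0,1,0]
    - [0,0.5,0]
    - [0,0,0]
    - [0,0,0]
    - [0,0,0]
    - [0,0,0]
    - [0,0,0]
    - [0,0,0]
    - [0,0,0]
  turn:
    - [0,0,0]
    - [0,0,0]
    - [0,0,0]
    - [0,0,0]
    - [0,0,0]
    - [0,0,0]
    - [0,0,0]
    - [0,0,0]
    - [0,0,0]
    - [0,0,0]
  fingers: [-1,-1,-1,-1,-1,-0.4,-0.36,-0.3,-0.2,0]

```text
time: 46.07
position: [0.5177, -0.3464, 0.0417]
tool_rot: [-0.25, 2.096, -2.095]
ft_force: [-1.0, -0.0, -0.8]
grip_width: 0.413
```

Request:
play_rows:
  translation:
    - [0,0,0]
    - [0,0,0]
    - [0,-5,0]
    - [0,-10,0]
    - [0,-15,0]
    - [0,-20,0]
    - [0,-20,0]
    - [0,-20,0]
    - [0,-20,0]
    - [0,-20,0]
  turn:
    - [0,0,0]
    - [0,0,0]
    - [0,0,0]
    - [0,0,0]
    - [0,0,0]
    - [0,0,0]
    - [0,0,0]
    - [0,0,0]
    - [0,0,0]
    - [0,0,0]
  fingers: [0.3,0.3,0.3,0.3,0.3,0.3,0.3,0.3,0.3,0.3]

```text
time: 46.9
position: [0.518, -0.3465, 0.1741]
tool_rot: [-0.249, 2.094, -2.095]
ft_force: [0.0, -0.5, -0.1]
grip_width: 0.647
```

```bash
python3 - <<'E'
from h import *
import cv2
plan((.40,-.50,.2),-1.45+.115)
im=ctrl.get_image('scene');cv2.imwrite('pics/s27.png',cv2.resize(im[150:260,390:530],None,fx=5,fy=5,interpolation=cv2.INTER_CUBIC))
cv2.imwrite('pics/s27f.png',im)
E
```

```text
t 46.9 p [ 518.  -346.5  174.1] jawdeg -76.4 tilt [-0.0008  0.0005] grip 56.3 F [ 0.  -0.5 -0.1] q [ 0.97  0.33 -0.52  1.57  0.17  1.28 -0.91]
  turn [-0.001  0.002 -0.001] | shift after turn [150.6 -25.9 121.7] | shift now [150.8 -25.9 121.4] world [-118.  -153.5   25.9]
```

View pics/s27.png

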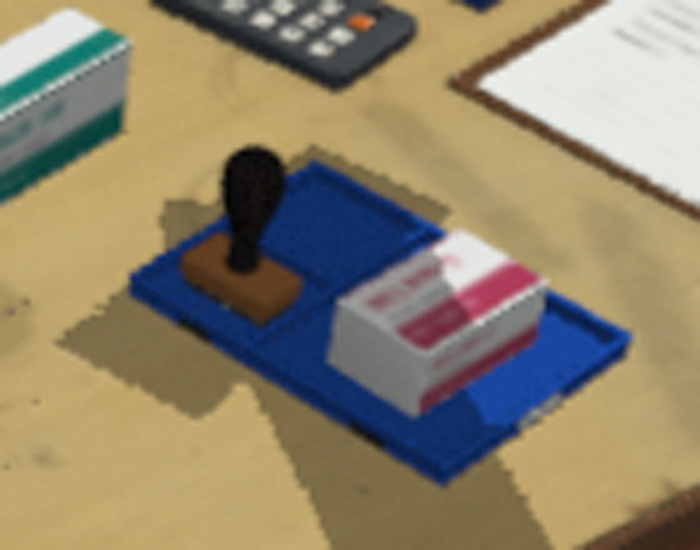

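View pics/s27f.png

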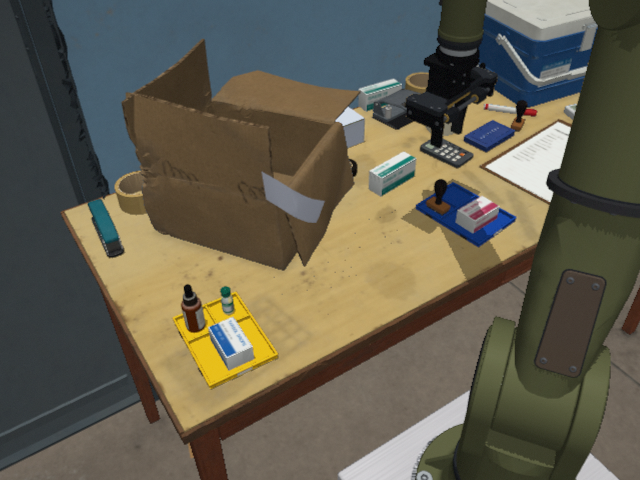

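Request:
play_rows:
  translation:
    - [8,-5,6]
    - [16,-5,13]
    - [18,-5,15]
    - [18,-5,15]
    - [18,-5,15]
    - [18,0,15]
    - [18,0,15]
    - [16,0,13]
    - [10,0,8]
    - [5,0,4]
  turn:
    - [0,0,0]
    - [0,0,0]
    - [0,0,0]
    - [0,0,0]
    - [0,0,0]
    - [0,0,0]
    - [0,0,0]
    - [0,0,0]
    - [0,0,0]
    - [0,0,0]
  fingers: [0.3,0.3,0.3,0.3,0.3,0.3,0.3,0.3,0.3,0.3]

```text
time: 47.78
position: [0.402, -0.4986, 0.1963]
tool_rot: [-0.248, 2.099, -2.098]
ft_force: [0.3, -0.2, -0.1]
grip_width: 0.647
```

```bash
python3 - <<'E'
from h import *
import cv2
im=ctrl.get_image('top');cv2.imwrite('pics/t28.png',im)
cv2.imwrite('pics/t28c.png',cv2.resize(im[230:335,420:510],None,fx=5.5,fy=5.5,interpolation=cv2.INTER_CUBIC))
cv2.imwrite('pics/t28d.png',cv2.resize(im[230:335,155:255],None,fx=5.5,fy=5.5,interpolation=cv2.INTER_CUBIC))
im=ctrl.get_image('scene')
cv2.imwrite('pics/s28.png',cv2.resize(im[180:240,400:460],None,fx=10,fy=10,interpolation=cv2.INTER_CUBIC))
E
```

```text
(no output)
```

View pics/t28c.png

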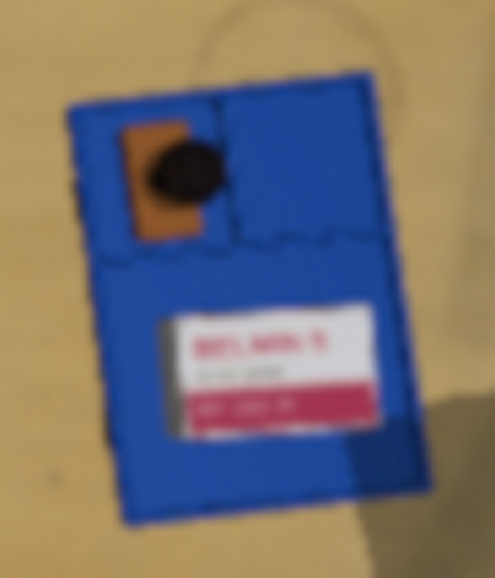

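View pics/t28d.png

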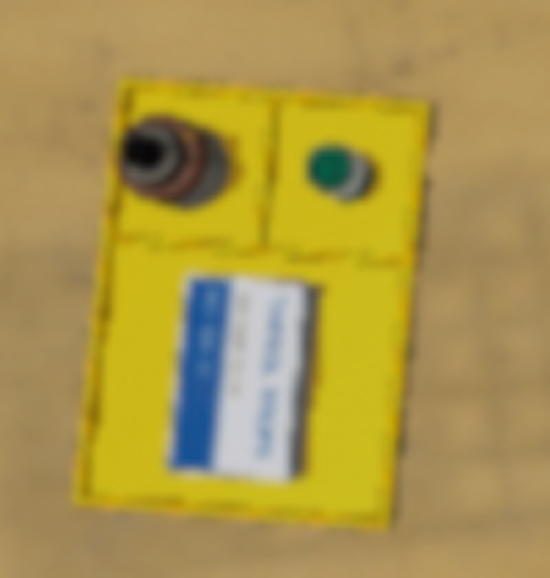

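View pics/s28.png

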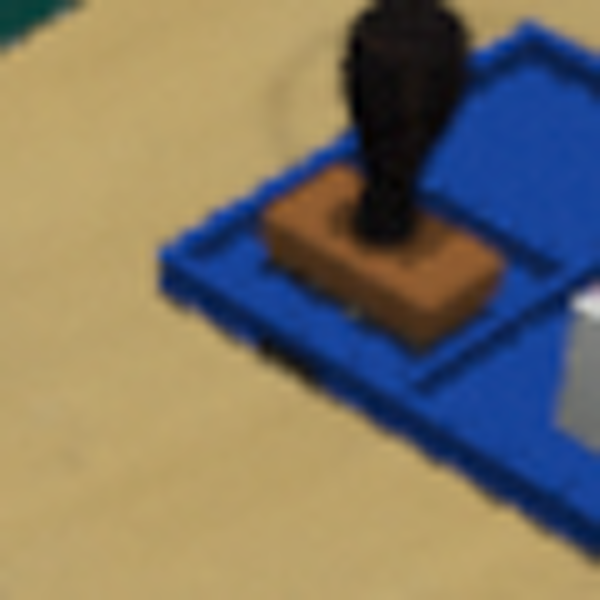

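View pics/t28.png

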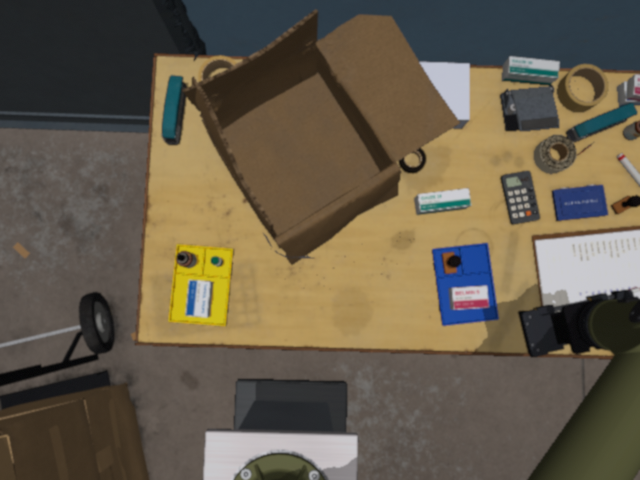

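```bash
python3 - <<'E'
from bench import ctrl
print(ctrl.get_state()['qd'].round(3)); print(ctrl.close_job())
E
```

```text
[-0.027 -0.006 -0.034  0.007 -0.016 -0.001 -0.011]
the job is handed in; nothing more can be done
None
```

Both kits are made up and the job is handed in, at about 48 s of the 131 s allowed.

- **Yellow tray:** the white and blue box lies flat in the wide compartment. The vial and the dropper bottle each stand upright in a small well.
- **Blue tray:** the white and magenta box lies flat in the wide compartment. The stamp stands in the small well on the +y side.

I placed them in the order you listed. The blue box lies turned about 90° from the tray's long direction, with about 11 mm to spare at each end. The magenta box was gripped off-centre with the tool tilted, to keep clear of the carton flap, and it still went down level.

In the last pictures from both cameras everything is upright or flat inside its walls. The teal box and tape roll look unmoved, and nothing was knocked over. Wrist force never read above a few newtons. When I handed in, the arm was clear of everything and still settling very slightly (joint speeds up to 0.034 rad/s).

No check failed. The two cameras put the bottle up to 5 mm apart at first; I settled it by matching the bottle's outline before gripping.

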